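# Pack the gauge lane, lock it and log it

## Robot

A 7-joint arm with a two-finger parallel gripper is mounted at the origin on a cart in front of the work surface, level with it; the furniture and walls round the work are solid. World frame = base frame: x ahead of the robot, y to its left, z up, the work surface at z = 0. Lengths are in m, angles in rad, forces in N, time in s.
With the tool pointing down it reaches from about 0.35 to 0.9 m from the base axis. Payload 7.2 kg.
Tool frame: the origin (TCP) lies at the very end of the fingers, on their centre line; the grasp point (between the pads) lies 19 mm behind it; z points along the fingers, x is the direction in which the jaws open and shut, and the axes are right-handed (so a half turn about z gives the same grasp; the last joint's range is limited). The gripper opens to 85 mm and grips with 20 to 120 N. Pads are 22 mm wide; open, the fingers measure 114 mm over their backs; the gripper's body (76 mm by 85 mm) begins 54 mm behind the grasp point. The pads swing forward as they close: fully open they stand 13 mm farther back than shut.
Start: joints at [-1.259, 0.411, -0.013, 1.596, 0.006, 1.134, -0.082], TCP at [0.232, 0.58, 0.194] pointing down, gripper open.
Joint ranges: [-2.95, 2.95], [-0.29, 1.99], [-1.47, 1.44], [0.14, 2.54], [-1.03, 4.17], [0.13, 1.85], [-2.86, 2.86]. Speed limits (rad/s): [2.39, 2.39, 3.01, 3.01, 3.14, 3.14, 3.14].

## Interface

Orientations are given as a unit quaternion [x, y, z, w].
In Python, from rig import env, snapshot, camera_params gives the robot as it stands. The module is installed in compiled form; this text tells all that it offers.
- The arm moves only by the shell command python3 -m inch 'ROWS' [OPENING]. ROWS is JSON, a list that holds one entry, the list of rows, each a list of 4 numbers: the shift along the tool's x, y, z in cm, then the turn about the tool's z in degrees. A call has 1 to 12 rows; each row shifts and turns the commanded pose from where the row before left it, along the tool's axes as they then stand; what a row does not reach is not made up. A row lasts 1/12 s, in which the tool goes at most 41.7 mm and 7.16 degrees, less where a joint would pass 70% of its speed; a pose out of reach is approached as far as the arm can. A call is refused whole if a number of a shift passes 4.17 or a number of a turn 7.16, either way. A call with a gripper value outside its range is refused whole. OPENING is the opening, from -1 (shut) to 1 (fully open), so that 0 is half open, set as the call begins (- or left out, the last holds). The fingers move at their own pace and stop on an object; the grip force is fixed at half the most. Time passes only in rows, so rows that do not move let the fingers close. It gives the time, the measured TCP pose, the force and the opening at its end, in the units of the state.
- env.observe(): the state, without advancing time (a new reading comes with each control period).
- snapshot(name): name is "scene" or "top" or "wrist"; returns the picture (480x640x3 uint8, blue, green, red); there is no depth.
- camera_params(name): a dict with "camera_matrix" (3x3 intrinsics, pixels), "dist_coeffs" ([k1, k2, p1, p2, k3] as OpenCV has them; the pictures are not rectified), "position" and "rotation" of the camera in the world; the wrist camera has in their place "tool_from_camera" (4x4, takes a point from camera to tool coordinates, whose origin is the TCP and whose axes are the tool frame's). Camera axes: x right, y down, z forward; pixel columns grow to the right and rows downward; lengths in m; the calibration is good to about 2 mm. A picture is of the moment at which its call begins: read the wrist's pose just before it. camera_params takes no time and is no camera call.
- env.hand_in(): hands the job in, once; it reports no verdict.
The state is a dict: "time": time; "joint_pos": joint angles; "joint_vel": joint speeds; "joint_efforts": joint torques, N m; "position": TCP position; "ee_rot": TCP orientation; "wrist_force": force on the tool from outside, world axes, zero at the start; "torque": the same for the moment, N m; "opening": finger opening in m.
Only numpy, scipy, OpenCV 4.12 (cv2) and the standard library are available. Lean on these libraries where they do the work, as an engineer would, in place of code of your own. Each camera call takes 0.05 s, during which the arm holds its last target.

## Task

Stand every loose can from the front left corner of the table in the lane of the pack gauge, as one closed row starting at the end wall, and hold the row with the blue stop: it slides only while its red release bar is held up, so move it out of the way first and afterwards bring it up snug behind the last can and let the bar drop into the notch there. Then throw the lock lever into the notch with the green mark and let go; after that pick up the hand scanner, hold it still for about two seconds squarely in front of the black-and-white code plate and pointing at its middle from roughly 9 cm away, and lay it back on its rubber pad the right way up. Leave the other things on the table where they are.

Things in the scene. Friction and masses are not known exactly. Their poses are not given: they have to be found in the camera images.
- can_a: white filled can, 66 mm in diameter, 122 mm tall, 0.37 kg, upright; origin at the centre of its underside, z up. In the row the first stands at the gauge's x = 0, y = 33 mm, each further one 66.2 mm on. Two or three of can_a, can_b, can_c are present, at the front left; the cans farther back are fixed, the nearest centred at world x, y = (0.553, 0.242), (0.593, 0.310), (0.593, 0.174) m
- can_b: white filled can, 66 mm in diameter, 122 mm tall, 0.37 kg, upright; origin at the centre of its underside, z up. In the row the first stands at the gauge's x = 0, y = 33 mm, each further one 66.2 mm on. Two or three of can_a, can_b, can_c are present, at the front left; the cans farther back are fixed, the nearest centred at world x, y = (0.553, 0.242), (0.593, 0.310), (0.593, 0.174) m
- can_c: white filled can, 66 mm in diameter, 122 mm tall, 0.37 kg, upright; origin at the centre of its underside, z up. In the row the first stands at the gauge's x = 0, y = 33 mm, each further one 66.2 mm on. Two or three of can_a, can_b, can_c are present, at the front left; the cans farther back are fixed, the nearest centred at world x, y = (0.553, 0.242), (0.593, 0.310), (0.593, 0.174) m
- pack_gauge: fixed aluminium lane. Origin on the table plane, mid-lane, at the inner face of the end wall (86 mm high); y along the lane from the end wall to its open end (robot's left), x across it, away from the robot. Floor 6 mm above the table; two side rails, 52 mm high, their inner faces at x = -36.5 and 36.5 mm. Behind it a notched rail, x = 47 to 77 mm, 52 mm high; lever housing at y = -62 to 0
- stop_carriage (a joint): travel of the blue stop along the gauge's +y, m: 0 with its face 36.2 mm from the end wall, up to 0.209 (open). Notches every 33.1 mm from 0 to 0.1986, 2 mm of play; a bar dropped between them slides into the nearest. A row of n cans is held at 0.0331*(2n-1): 0.0993 for 2, 0.1655 for 3 (face 3 mm from the last can). Starts at 0.033. Bar up: slides with 2 N; down: blocked
- stop_face (a point): point on the blue stop's pushing face (a plate 64 mm wide, from 8 to 78 mm above the table), mid-lane, 40 mm above the table; axes as the gauge's. The stop reaches 40 mm behind its face in +y; over the rail it is up to 100 mm high
- release_bar (a joint): lift of the red release bar against its spring, m: 0 fully down in a notch, 0.028 at its upper stop; the stop slides free above 0.019 (lift it about 0.023). The spring pulls it down with 4.5 to 9 N
- bar_grip (a point): middle of the red release bar's grip, a bar 60 mm long across the lane (along the gauge's x), 12 mm thick along the lane, 14 mm high, 155 mm above the table when down (clear above the can tops); it lies 25 mm behind the stop's face and travels with it; a 10 mm stem below its middle. A machine stands behind the lane from world x = 0.545 m
- lock_lever (a joint): angle of the lock lever, rad: 0 upright, + leans along the gauge's +x (away from the robot). Detent notches at -0.45 (white mark), 0 (white mark) and +0.45 (green mark), end stops at -0.62 and +0.62; it drops into a notch from about 0.08 rad either side, farther off it may rest on the ridge. Starts at -0.45. Needs about 5 N at the knob, which may simply be pushed
- lever_knob (a point): centre of the lever's black ball knob, 22 mm in diameter, 98 mm from the lever's pivot. The pivot axis runs along the gauge's y through gauge point x = 0, y = -42 mm, 50 mm above the table, so the knob is 148 mm above the table when upright
- scanner: grey hand scanner, 0.18 kg: a rounded bar 120 mm long (its x), 26 mm wide (y), from 6 to 42 mm above its underside (z), on a weighted black foot plate 124 x 52 x 6 mm; origin at the middle of the underside; red window at the +x end looks along +x; dark grip band round the middle, orange dot on top
- scan_window (a point): centre of the scanner's red window, 61 mm ahead of its origin and 24 mm above its underside, axes as the scanner's; it looks along +x
- scanner_pad: fixed black rubber pad 160 x 80 mm, 4 mm thick, on the right of the table; origin at the centre of its underside, x along its length
- code_stand: fixed stand with an upright white plate 70 x 70 mm; origin on the table under the plate; its -x axis is the way the plate faces (towards the robot)
- code (a point): middle of the black-and-white code (49 mm square) on the stand's plate, 100 mm above the table
- date_stamp: red and black hand stamp, 34 x 34 x 70 mm, at the left, a bystander to be left where it is; origin at the centre of its underside
- marker_blue: blue and white marker pen, 137 mm long, at the right, a bystander to be left where it is; origin at the centre of its underside
- ferrule_cap_0: grey round cap, 50 mm across, 10 mm high, at the left, a bystander to be left where it is; origin at the centre of its underside

How it is judged:
On the way, in this order (a step that is already met when the one before it is completed fails the run):
1. all cans stand in one closed row from the end wall, the stop is snug behind the last one, its bar has dropped into the notch and is let go ((y of can_a in the frame of pack_gauge between 0.0251 and 0.0431 m or (y of can_a in the frame of pack_gauge between 0.0913 and 0.1093 m and (y of can_b in the frame of pack_gauge between 0.0251 and 0.0431 m or y of can_c in the frame of pack_gauge between 0.0251 and 0.0431 m)) or (y of can_a in the frame of pack_gauge between 0.1575 and 0.1755 m and (y of can_b in the frame of pack_gauge between 0.0913 and 0.1093 m or y of can_c in the frame of pack_gauge between 0.0913 and 0.1093 m))) and x of can_a in the frame of pack_gauge between -0.012 and 0.012 m and z of can_a in the frame of pack_gauge between 0 and 0.016 m and angle between each of can_a, can_b, can_c's own z axis and vertical below 0.1 rad and linear speed of each of can_a, can_b, can_c below 0.02 m/s and (y of can_b in the frame of pack_gauge between 0.0251 and 0.0431 m or (y of can_b in the frame of pack_gauge between 0.0913 and 0.1093 m and (y of can_a in the frame of pack_gauge between 0.0251 and 0.0431 m or y of can_c in the frame of pack_gauge between 0.0251 and 0.0431 m)) or (y of can_b in the frame of pack_gauge between 0.1575 and 0.1755 m and (y of can_a in the frame of pack_gauge between 0.0913 and 0.1093 m or y of can_c in the frame of pack_gauge between 0.0913 and 0.1093 m))) and x of can_b in the frame of pack_gauge between -0.012 and 0.012 m and z of can_b in the frame of pack_gauge between 0 and 0.016 m and (y of can_c in the frame of pack_gauge between 0.0251 and 0.0431 m or (y of can_c in the frame of pack_gauge between 0.0913 and 0.1093 m and (y of can_a in the frame of pack_gauge between 0.0251 and 0.0431 m or y of can_b in the frame of pack_gauge between 0.0251 and 0.0431 m)) or (y of can_c in the frame of pack_gauge between 0.1575 and 0.1755 m and (y of can_a in the frame of pack_gauge between 0.0913 and 0.1093 m or y of can_b in the frame of pack_gauge between 0.0913 and 0.1093 m))) and x of can_c in the frame of pack_gauge between -0.012 and 0.012 m and z of can_c in the frame of pack_gauge between 0 and 0.016 m and y of any of can_a, can_b, can_c in the frame of stop_face above -0.042 m and value of joint release_bar below 0.004 m and contact force between release_bar and the fingers below 0.5 N and velocity of joint stop_carriage below 0.01 m/s), for 0.3 s.
2. the lock lever rests in the green-marked notch, let go (value of joint lock_lever between 0.37 and 0.53 rad and contact force between lock_lever and the fingers below 0.5 N), for 0.3 s.
3. the scanner is held still, its window 3 to 15 cm before the code, its axis within 15 mm of the code's middle and within 20 degrees of square (x of code in the frame of scan_window between 0.03 and 0.15 m and y of code in the frame of scanner between -0.015 and 0.015 m and z of code in the frame of scan_window between -0.015 and 0.015 m and angle between the x axis of scanner and the x axis of code_stand, either way round below 0.35 rad and linear speed of scanner below 0.03 m/s), for 1 s.
At the end, for the whole second after the job is handed in: All cans upright in one closed row from the end wall (each within 8 mm of its place), stop caught in the notch behind the last can (under 9 mm from it, bar down), lever in the green notch (0.37 to 0.53 rad), scanner at rest right way up within 40 mm of the pad's middle; nothing held (all of step 1 and all of step 2 and horizontal distance between scanner and scanner_pad below 0.04 m and height (world z) of scanner below 0.01 m and angle between scanner's own z axis and vertical below 0.15 rad and linear speed of scanner below 0.02 m/s); the robot touches nothing.
It fails at once if one of the other things on the table was moved more than 4 cm (distance of any of date_stamp, marker_blue, ferrule_cap_0 from where it was at the start of the episode above 0.04 m).
Of can_a, can_b, can_c only 2 to 3 are there at a start; the rules pass over those that are not, and their reading is None.
At some moment in a run one of scanner may be knocked a few centimetres aside while the robot is not near it.
It also fails if it takes over 200 s, if anything falls off the work surface, if the arm or the gripper's body presses on something with over 40 N, if the wrist force passes 120 N, or if a joint passes its speed limit or range.

## Working session

There is one attempt and no reset: what is moved stays moved. The work goes in short steps, Python scripts to look and compute and a shell command to move; the robot and the scene stay as the last step left them, time stands still between calls to the robot, and variables do not carry over. Pictures are saved under pics/ and viewed, and the job is handed in when it is done.

```bash
ls; mkdir -p pics
python3 - <<'E'
from rig import env,snapshot,camera_params
import cv2
for n in("scene","top","wrist"):
    im=snapshot(n);cv2.imwrite(f"pics/{n}0.png",im)
    print(n,camera_params(n))
print(env.observe())
E
```

```text
pics
scene {'camera_matrix': array([[473.2547721 ,   0.        , 320.35256982],
       [  0.        , 473.2547721 , 236.66695763],
       [  0.        ,   0.        ,   1.        ]]), 'dist_coeffs': array([-0.02276664,  0.        ,  0.        ,  0.        ,  0.        ]), 'position': array([-0.10279821, -0.55094589,  1.06297856]), 'rotation': array([ 0.84519496, -0.38755243,  0.15558962, -0.33352732])}
top {'camera_matrix': array([[535.31027536,   0.        , 306.99699988],
       [  0.        , 535.31027536, 239.68074217],
       [  0.        ,   0.        ,   1.        ]]), 'dist_coeffs': array([-0.09256874,  0.        ,  0.        ,  0.        ,  0.        ]), 'position': array([ 0.51844917, -0.00375122,  1.3408414 ]), 'rotation': array([-0.69968372,  0.71385518, -0.01912314,  0.02208558])}
wrist {'camera_matrix': array([[360.2006004 ,   0.        , 313.80859253],
       [  0.        , 360.2006004 , 235.99555922],
       [  0.        ,   0.        ,   1.        ]]), 'dist_coeffs': array([-0.02006479,  0.        ,  0.        ,  0.        ,  0.        ]), 'tool_from_camera': array([
[... 335 characters left out ...]
{'time': 0.15, 'joint_pos': array([-1.2591609 ,  0.41178045, -0.01273281,  1.59685248,  0.00561849,
        1.13432757, -0.08220923]), 'joint_vel': array([ 0.00165082, -0.00247906,  0.00190547, -0.00033852,  0.00202854,
        0.00095938, -0.00071915]), 'joint_efforts': array([ 2.03831361e-03, -6.01033759e+01,  6.82985522e-01, -2.99650025e+01,
        1.38094230e-02,  7.73533364e-03,  3.07104392e-05]), 'position': array([0.2315938 , 0.58002776, 0.19290585]), 'ee_rot': array([ 8.27867338e-01,  5.60923548e-01, -5.21186272e-04,  4.14678433e-04]), 'wrist_force': array([-0.09625339,  0.40266842, -0.56570447]), 'torque': array([0.00657457, 0.03552554, 0.03360784]), 'opening': 0.08536601466358724}
```

View pics/scene0.png

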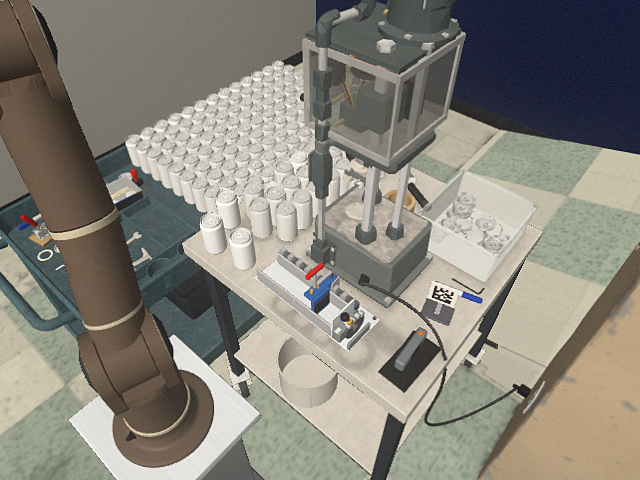

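View pics/top0.png

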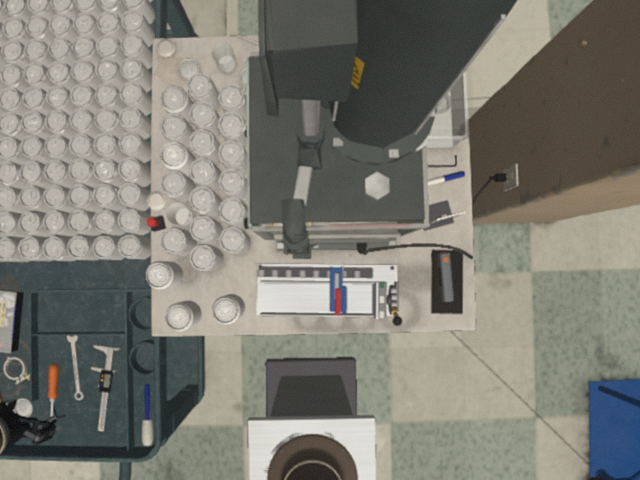

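View pics/wrist0.png

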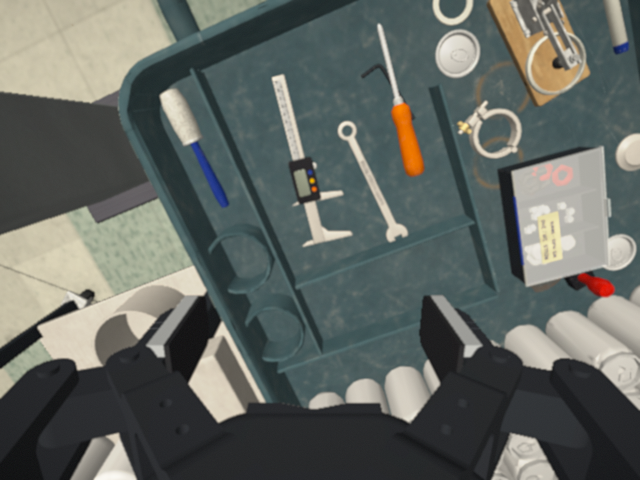

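Top view: the lane is at columns 257–398 and rows 265–315. The red bar is at (338,295), the knob at (397,320) and the scanner at (446,277). There are can tops at (159,275), (180,316) and (227,310). Next I'll write helpers and measure.

```bash
cat > h.py <<'E'
import numpy as np,cv2
from scipy.spatial.transform import Rotation as R
from rig import env,snapshot,camera_params
def pose(n,st=None):
    c=camera_params(n)
    if n=="wrist":
        st=st or env.observe()
        Rt=R.from_quat(st["ee_rot"]).as_matrix();T=np.array(c["tool_from_camera"])
        return c,Rt@T[:3,:3],st["position"]+Rt@T[:3,3]
    return c,R.from_quat(c["rotation"]).as_matrix(),np.array(c["position"])
def ray(n,uv,st=None):
    c,Rm,p=pose(n,st)
    q=cv2.undistortPoints(np.array([[uv]],float),c["camera_matrix"],c["dist_coeffs"])[0,0]
    d=Rm@np.array([q[0],q[1],1.]);return p,d/np.linalg.norm(d)
def onz(n,uv,z,st=None):
    p,d=ray(n,uv,st);return p+d*(z-p[2])/d[2]
def proj(n,P,st=None):
    c,Rm,p=pose(n,st)
    return cv2.projectPoints((np.atleast_2d(P)-p)@Rm,np.zeros(3),np.zeros(3),c["camera_matrix"],c["dist_coeffs"])[0][:,0]
def two(r1,r2):
    A=[];b=[]
    for p,d in(r1,r2):
        M=np.eye(3)-np.outer(d,d);A.append(M);b.append(M@p)
    x=np.linalg.solve(A[0]+A[1],b[0]+b[1]);g=[np.linalg.norm((np.eye(3)-np.outer(d,d))@(x-p)) for p,d in(r1,r2)]
    return x,max(g)
def state():
    s=env.observe();e=R.from_quat(s["ee_rot"]).as_matrix()
    print("t%.2f"%s["time"],"pos",s["position"].round(4),"op %.4f"%s["opening"],"F",s["wrist_force"].round(1));print("toolx",e[:,0].round(3),"tooly",e[:,1].round(3),"toolz",e[:,2].round(3));return s
E
python3 - <<'E'
from h import *
state()
for uv in[(159,275),(180,316),(227,310),(175,241),(204,257),(233,239)]:print("top z.122",uv,onz("top",uv,.122).round(3))
for uv in[(213,216),(241,234),(227,196)]:print("scene .122",uv,onz("scene",uv,.122).round(3))
im=cv2.imread("pics/top0.png");cv2.imwrite("pics/topc.png",cv2.resize(im[225:345,140:300],None,fx=5,fy=5,interpolation=2))
cv2.imwrite("pics/topd.png",cv2.resize(im[225:345,250:410],None,fx=5,fy=5,interpolation=2))
im=cv2.imread("pics/scene0.png");cv2.imwrite("pics/scc.png",cv2.resize(im[190:350,190:390],None,fx=4,fy=3.75,interpolation=2))
E
```

```text
t0.15 pos [0.2316 0.58   0.1929] op 0.0854 F [-0.1  0.4 -0.6]
toolx [ 0.371  0.929 -0.001] tooly [ 0.929 -0.371  0.   ] toolz [-0.    -0.001 -1.   ]
top z.122 (159, 275) [0.515 0.341 0.122]
top z.122 (180, 316) [0.421 0.294 0.122]
top z.122 (227, 310) [0.433 0.186 0.122]
top z.122 (175, 241) [0.593 0.304 0.122]
top z.122 (204, 257) [0.555 0.237 0.122]
top z.122 (233, 239) [0.595 0.17  0.122]
scene .122 (213, 216) [0.432 0.304 0.122]
scene .122 (241, 234) [0.436 0.192 0.122]
scene .122 (227, 196) [0.515 0.338 0.122]
```

View pics/topc.png

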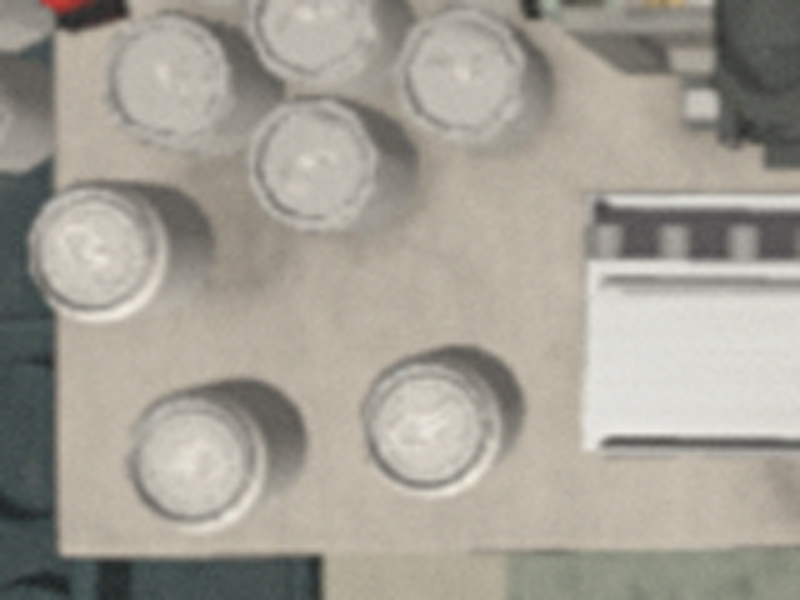

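View pics/topd.png

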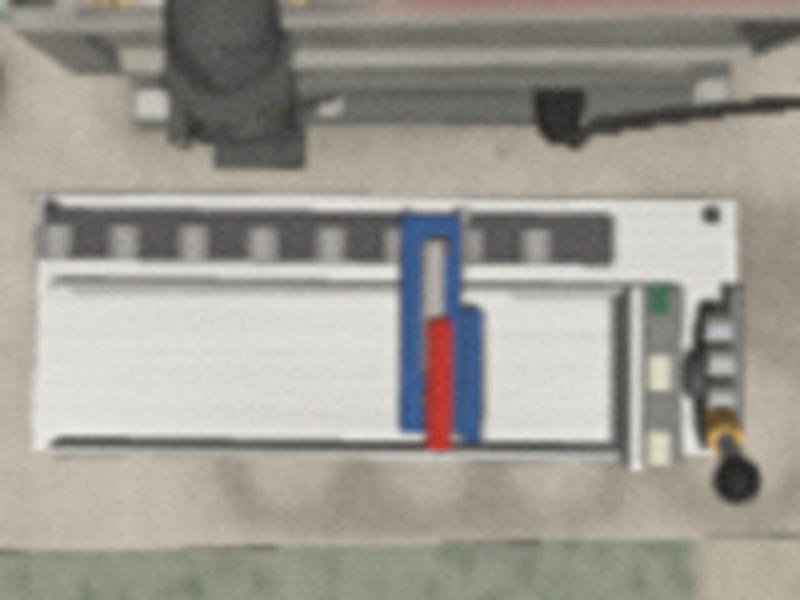

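View pics/scc.png

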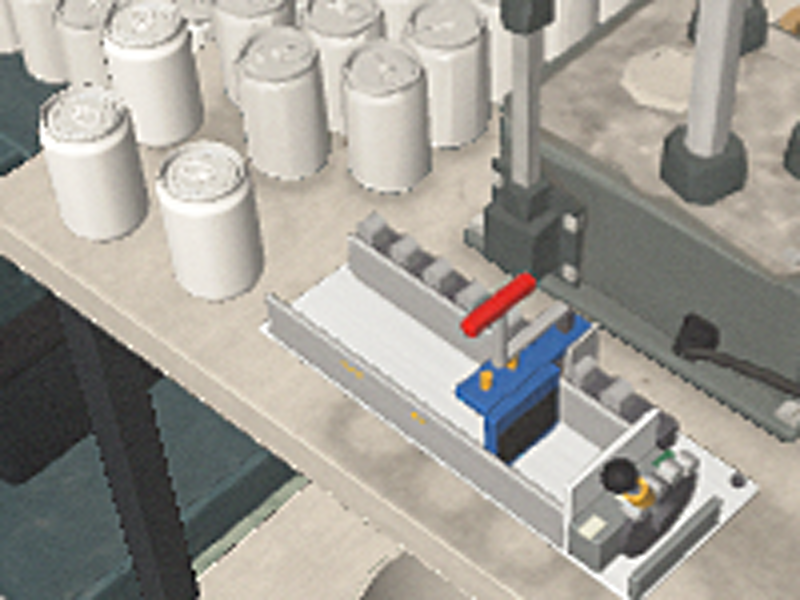

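There are three loose cans, at about (.42,.30), (.433,.19) and (.515,.345). The known fixed cans read about 5 mm low in y in the top view. Next I'll look closer with the wrist camera.

```bash
python3 -m inch '[[[0,0,0,-7],[0,0,0,-7],[0,0,0,-7],[-3,1,0,-0.8],[-3.7,1.2,0,0],[-3.7,1.2,0,0],[-3.7,1.2,0,0],[-3.7,1.2,0,0],[-3.7,1.2,0,0],[-3.5,1.2,0,0],[0,0,0,0],[0,0,0,0]]]'
python3 - <<'E'
from h import *
state();im=snapshot("wrist");cv2.imwrite("pics/w1.png",im)
E
```

```text
time: 1.15
position: [0.3143, 0.3287, 0.1939]
ee_rot: [0.708, 0.706, 0.0, 0.0]
wrist_force: [-0.3, 1.5, 0.1]
opening: 0.0855
t1.15 pos [0.3143 0.3287 0.1939] op 0.0855 F [-0.3  1.5  0.1]
toolx [0.003 1.    0.   ] tooly [ 1.    -0.003  0.   ] toolz [ 0.  0. -1.]
```

View pics/w1.png

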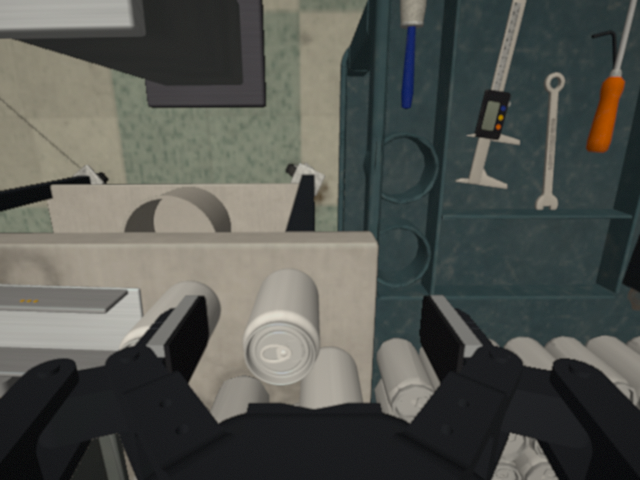

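The wrist view shows image-down = +x and image-right = +y. The can top at (283,355) is the front can. I'll move over the lane, raised.

```bash
python3 -m inch '[[[-2.5,2,-2,0],[-2.5,2,-2,0],[-2.5,2,-2,0],[-3,2,0,0],[-3,2,0,0],[-3,2,0,0],[-3,2,0,0],[-3,0,0,0],[-3,0,0,0],[0,0,0,0],[0,0,0,0],[0,0,0,0]]]'
python3 - <<'E'
from h import *
state();im=snapshot("wrist");cv2.imwrite("pics/w2.png",im)
E
```

```text
time: 2.2
position: [0.4539, 0.0773, 0.2535]
ee_rot: [0.706, 0.708, 0.0, -0.0]
wrist_force: [0.7, 0.4, -0.9]
opening: 0.0853
t2.20 pos [0.4539 0.0773 0.2535] op 0.0853 F [ 0.7  0.4 -0.9]
toolx [-0.003  1.     0.   ] tooly [ 1.     0.003 -0.   ] toolz [-0.  0. -1.]
```

View pics/w2.png

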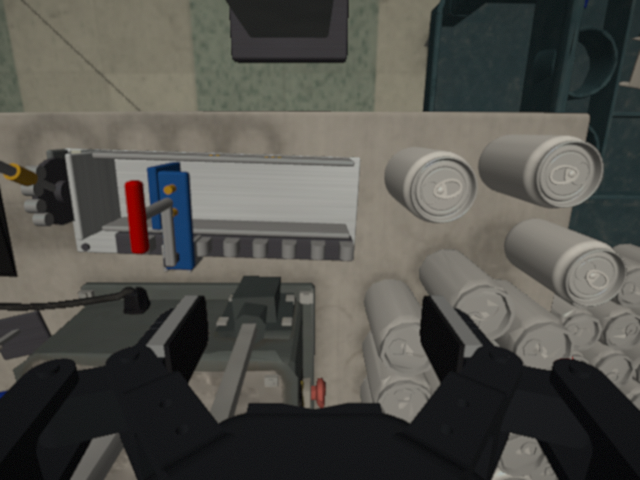

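Run:
```python
from h import *
im=cv2.imread("pics/w2.png")
cv2.imwrite("pics/w2a.png",cv2.resize(im[130:280,0:200],None,fx=4,fy=4,interpolation=2))
cv2.imwrite("pics/w2b.png",cv2.resize(im[130:280,200:400],None,fx=4,fy=4,interpolation=2))
cv2.imwrite("pics/w2c.png",cv2.resize(im[130:310,380:640],None,fx=3,fy=3,interpolation=2))
```

```text
(no output)
```

View pics/w2a.png

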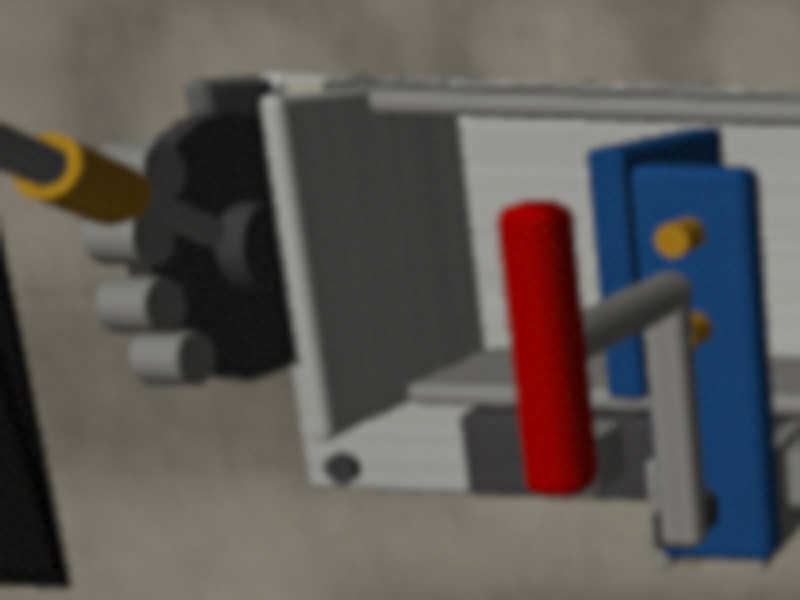

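View pics/w2b.png

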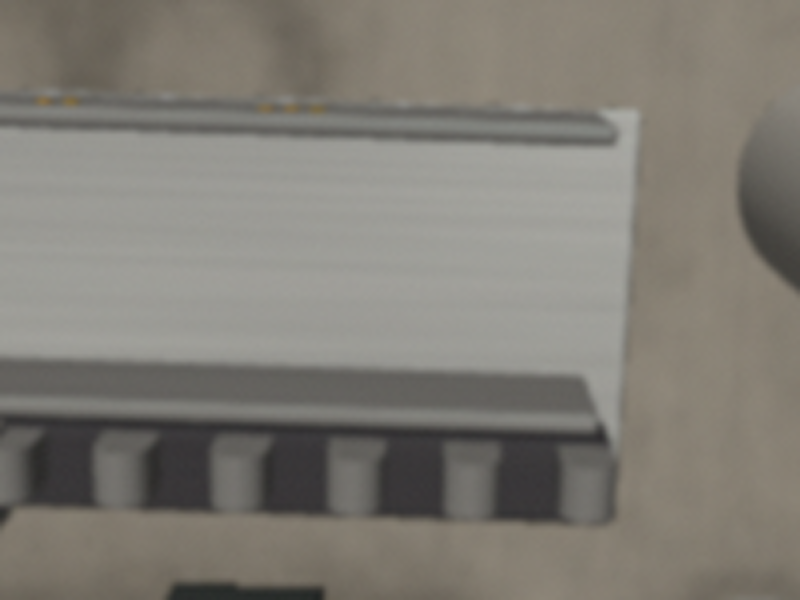

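View pics/w2c.png

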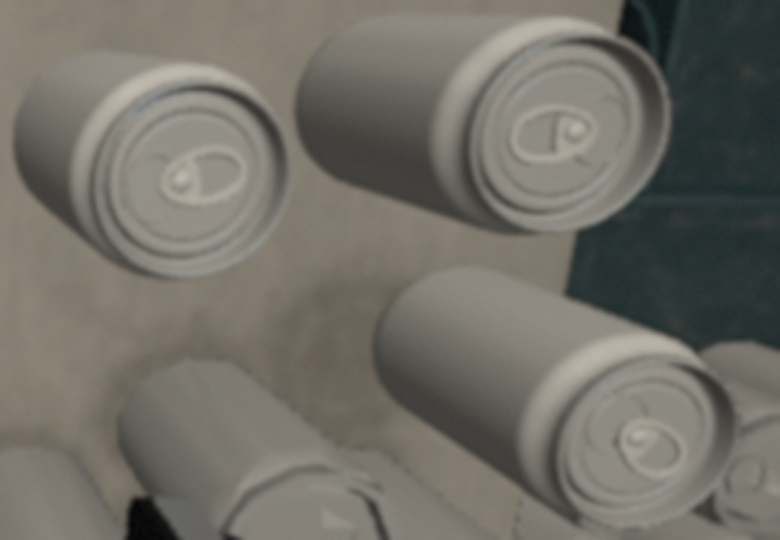

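Run:
```python
from h import *
c=lambda x,y,ox,oy,s:(x/s+ox,y/s+oy)
A=lambda x,y:c(x,y,0,130,4);B=lambda x,y:c(x,y,200,130,4)
def p(l,uv,z):print(l,onz("wrist",uv,z).round(4))
p("frail in",B(0,125),.052);p("frail in",B(600,142),.052);p("brail in top",B(0,398),.052);p("brail in top",B(590,410),.052);p("brail bot",B(0,358),.006);p("brail bot",B(580,375),.006)
p("wall top in",A(290,95),.086);p("wall top in",A(330,432),.086);p("wall bot",A(458,118),.006);p("wall bot",A(482,350),.006)
for q in[(443.3,190),(570,174),(596,276.7)]:p("can",q,.122)
p("bar top",A(537,205),.162);p("bar top",A(555,490),.162);p("bar mid",A(546,347),.162)
p("stop face blue top edge",A(595,150),.078)
p("floor open corner",B(637,110),.0);p("floor open",B(612,440),.0)
im=cv2.imread("pics/top0.png");hsv=cv2.cvtColor(im,40)
m=cv2.inRange(hsv,(0,150,120),(8,255,255))[270:330,320:350];print(cv2.boundingRect(m),[ (k['m10']/k['m00']+320,k['m01']/k['m00']+270) for k in[cv2.moments(m,True)]])
im=cv2.imread("pics/w2.png");hsv=cv2.cvtColor(im,40)
m=cv2.inRange(hsv,(0,200,80),(8,255,255));m[:,250:]=0
k=cv2.moments(m,True);uv=(k['m10']/k['m00'],k['m01']/k['m00']);print(uv)
for t in [(338,295.5)]:
  print("bar 2view",two(ray("wrist",uv),ray("top",t)))
for a,b in[((443.3,190),(227,310)),((570,174),(180,316)),((596,276.7),(159,275))]:print("can2",two(ray("wrist",a),ray("top",b)))
```

```text
frail in [ 0.4128 -0.0404  0.052 ]
frail in [0.4165 0.1163 0.052 ]
brail in top [ 0.4866 -0.0465  0.052 ]
brail in top [0.4893 0.1159 0.052 ]
brail bot [ 0.4865 -0.0604  0.006 ]
brail bot [0.4911 0.117  0.006 ]
wall top in [ 0.4031 -0.1514  0.086 ]
wall top in [ 0.4868 -0.1562  0.086 ]
wall bot [ 0.4145 -0.1553  0.006 ]
wall bot [ 0.4843 -0.1582  0.006 ]
can [0.4309 0.1914 0.122 ]
can [0.4161 0.3009 0.122 ]
can [0.512  0.3457 0.122 ]
bar top [ 0.419  -0.0575  0.162 ]
bar top [ 0.4759 -0.0615  0.162 ]
bar mid [ 0.4466 -0.0594  0.162 ]
stop face blue top edge [ 0.4168 -0.0833  0.078 ]
floor open corner [0.4118 0.1321 0.    ]
floor open [0.5136 0.1283 0.    ]
(16, 19, 4, 26) [(337.3695652173913, 301.7826086956522)]
(134.7939262472885, 216.8644251626898)
bar 2view (array([ 0.45708982, -0.06941126,  0.1385984 ]), np.float64(0.005893158370628056))
can2 (array([0.43169634, 0.18679031, 0.12862902]), np.float64(0.002872728101048921))
can2 (array([0.41844652, 0.29313208, 0.13042327]), np.float64(0.0036173592992509076))
can2 (array([0.51334534, 0.34268657, 0.12335086]), np.float64(0.002556373357997906))
```

The lane rails measure 73 mm apart, and the wall is at y≈-0.155. The gauge is yawed by about -1.5°, and the bar middle is at about (.447,-.06). I'll take a second wrist view further right.

```bash
python3 -m inch '[[[-3.5,0,0,0],[-3.5,0,0,0],[-3.5,0,0,0],[-3.5,0,0,0],[-3,0,0,0],[0,0,0,0],[0,0,0,0],[0,0,0,0]]]'
python3 - <<'E'
from h import *
state();im=snapshot("wrist");cv2.imwrite("pics/w3.png",im)
cv2.imwrite("pics/w3a.png",cv2.resize(im[130:280,120:320],None,fx=4,fy=4,interpolation=2))
cv2.imwrite("pics/w3b.png",cv2.resize(im[130:280,320:520],None,fx=4,fy=4,interpolation=2))
E
```

```text
time: 2.92
position: [0.4542, -0.0927, 0.2534]
ee_rot: [0.706, 0.708, 0.0, -0.0]
wrist_force: [0.3, 0.6, -0.2]
opening: 0.0851
t2.92 pos [ 0.4542 -0.0927  0.2534] op 0.0851 F [ 0.3  0.6 -0.2]
toolx [-0.003  1.     0.   ] tooly [ 1.     0.003 -0.   ] toolz [-0.  0. -1.]
```

View pics/w3.png

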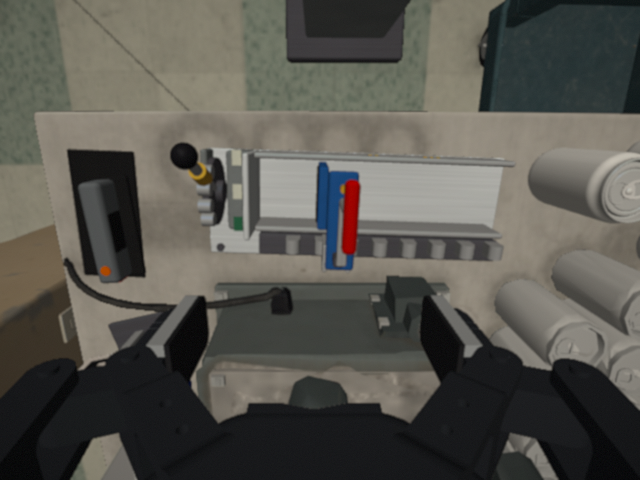

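View pics/w3a.png

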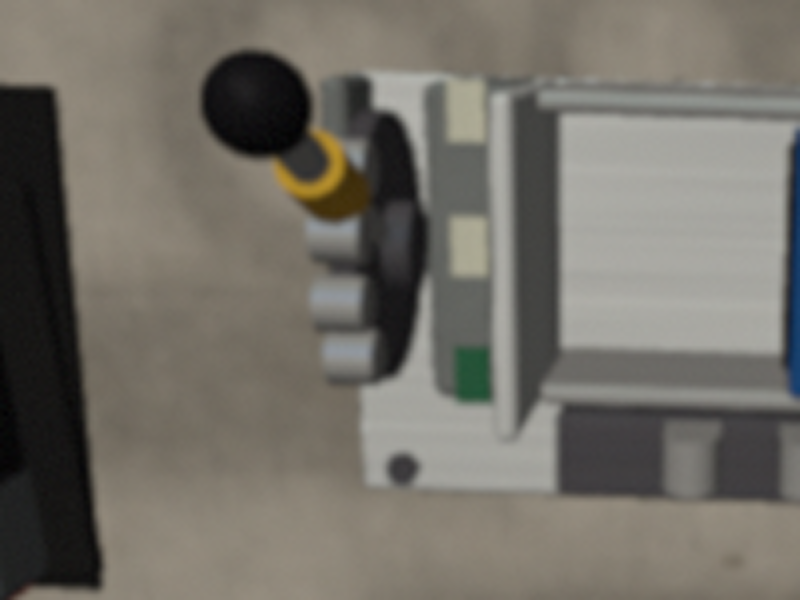

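View pics/w3b.png

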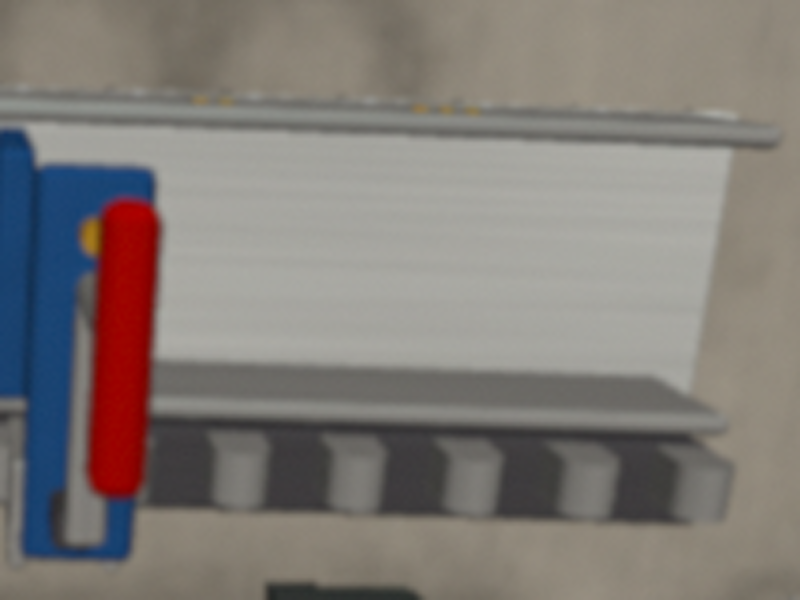

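Run:
```python
from h import *
c=lambda x,y,ox,oy,s:(x/s+ox,y/s+oy)
A=lambda x,y:c(x,y,120,130,4);B=lambda x,y:c(x,y,320,130,4)
def p(l,uv,z):print(l,onz("wrist",uv,z).round(4))
p("frail in",A(560,108),.052);p("frail in",B(770,145),.052);p("brail in top",A(545,393),.052);p("brail in top",B(720,418),.052);p("brail bot",A(562,350),.006);p("brail bot",B(650,375),.006)
p("wall top in",A(513,95),.086);p("wall top in",A(520,430),.086);p("wall bot",A(560,118),.006);p("wall bot",A(562,350),.006)
p("bar",B(130,200),.162);p("bar",B(115,496),.162)
p("knob(.138)",A(256,104),.138)
im=cv2.imread("pics/w3.png");hsv=cv2.cvtColor(im,40)
m=cv2.inRange(hsv,(0,200,80),(8,255,255));m[:,:300]=0;m[:,420:]=0
k=cv2.moments(m,True);uv=(k['m10']/k['m00'],k['m01']/k['m00']);print(uv)
st=env.observe();s2=dict(st);s2["position"]=np.array([.4539,.0773,.2535])
print("bar 2view",two(ray("wrist",uv),ray("wrist",(134.8,216.9),s2)))
```

```text
frail in [ 0.4087 -0.1475  0.052 ]
frail in [0.4164 0.1177 0.052 ]
brail in top [ 0.4853 -0.1543  0.052 ]
brail in top [0.4912 0.1154 0.052 ]
brail bot [ 0.4841 -0.1561  0.006 ]
brail bot [0.4906 0.1165 0.006 ]
wall top in [ 0.4034 -0.1535  0.086 ]
wall top in [ 0.4859 -0.1555  0.086 ]
wall bot [ 0.4146 -0.1543  0.006 ]
wall bot [ 0.4841 -0.1561  0.006 ]
bar [ 0.4179 -0.0624  0.162 ]
bar [ 0.4768 -0.0634  0.162 ]
knob(.138) [ 0.4023 -0.1963  0.138 ]
(350.3054347826087, 216.63804347826087)
bar 2view (array([ 0.44736486, -0.06275859,  0.15844816]), np.float64(0.0003225424038749431))
```

```bash
python3 -m inch '[[[1.5,-0.3,0,1.6],[1.5,-0.3,0,0],[0,0,3,0],[0,0,3,0],[0,0,3,0],[0,0,2.4,0],[0,0,0,0],[0,0,0,0]]]'
python3 - <<'E'
from h import *
state();im=snapshot("scene");cv2.imwrite("pics/s1.png",cv2.resize(im[190:350,220:420],None,fx=4,fy=3.75,interpolation=2))
im=snapshot("wrist");cv2.imwrite("pics/w4.png",im)
E
```

```text
time: 3.63
position: [0.4476, -0.0631, 0.1392]
ee_rot: [0.716, 0.698, -0.001, -0.001]
wrist_force: [-0.3, 0.2, -0.0]
opening: 0.085
t3.63 pos [ 0.4476 -0.0631  0.1392] op 0.0850 F [-0.3  0.2 -0. ]
toolx [ 0.025  1.    -0.   ] tooly [ 1.    -0.025 -0.003] toolz [-0.003 -0.    -1.   ]
```

View pics/s1.png

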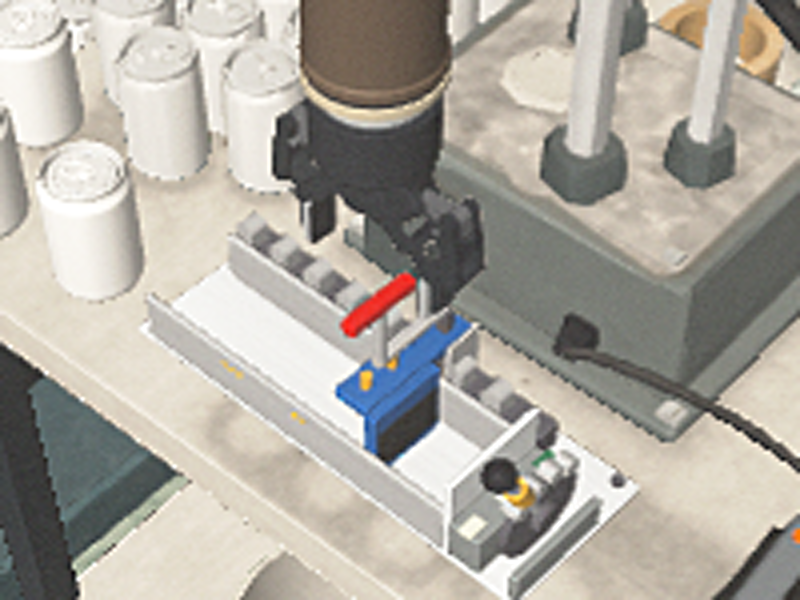

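View pics/w4.png

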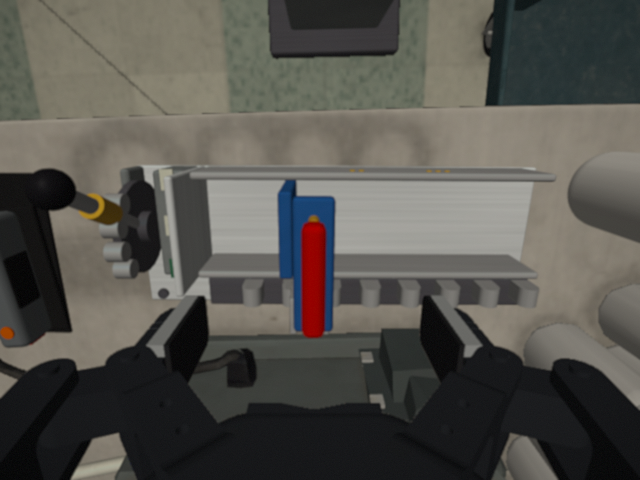

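Run:
```python
from h import *
for P in[(.4474,-.0627,.155),(.4474,-.0627,.152),(.419,-.0627,.155),(.477,-.063,.155)]:
  q=proj("scene",P)[0];print(P,q.round(1),((q-[220,190])*[4,3.75]).round(), proj("wrist",P).round(1))
```

```text
(0.4474, -0.0627, 0.155) [313.7 271.2] [375. 305.] [[313.9 276.5]]
(0.4474, -0.0627, 0.152) [313.7 272. ] [375. 307.] [[313.8 274.2]]
(0.419, -0.0627, 0.155) [306.  278.1] [344. 330.] [[312.4 221.1]]
(0.477, -0.063, 0.155) [321.6 264.3] [407. 279.] [[314.7 329.2]]
```

The measured bar matches both views. I'll close on it.

```bash
python3 -m inch '[[[0,0,0,0],[0,0,0,0],[0,0,0,0],[0,0,0,0],[0,0,0,0],[0,0,0,0],[0,0,0,0],[0,0,0,0]]]' -1
python3 - <<'E'
from h import *
state();im=snapshot("scene");cv2.imwrite("pics/s2.png",cv2.resize(im[190:350,220:420],None,fx=4,fy=3.75,interpolation=2))
E
```

```text
time: 4.4
position: [0.4482, -0.0645, 0.1396]
ee_rot: [0.717, 0.697, 0.0, -0.0]
wrist_force: [-0.0, 0.8, 0.6]
opening: -0.0003
t4.40 pos [ 0.4482 -0.0645  0.1396] op -0.0003 F [-0.   0.8  0.6]
toolx [0.027 1.    0.   ] tooly [ 1.    -0.027  0.   ] toolz [ 0.  0. -1.]
```

View pics/s2.png

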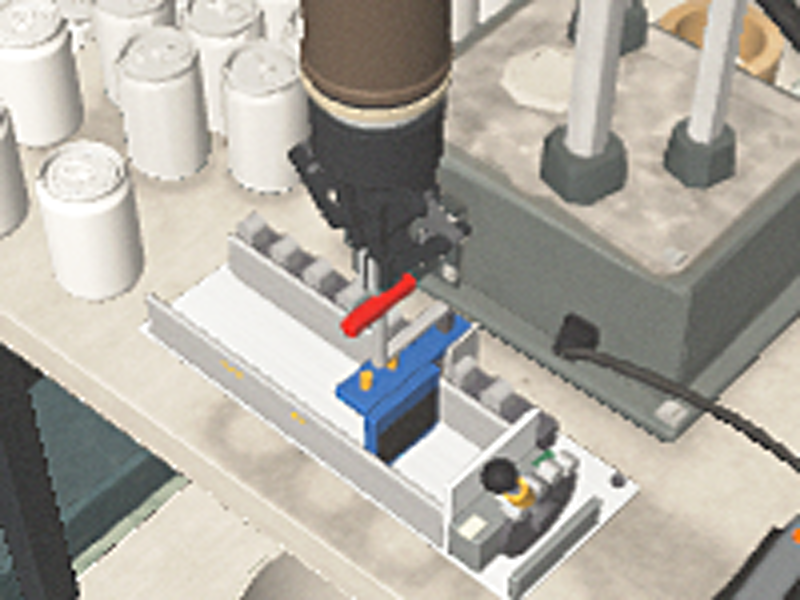

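Run:
```python
from h import *
s=state();im=snapshot("wrist");cv2.imwrite("pics/w5.png",im)
Rm=R.from_quat(s["ee_rot"]).as_matrix()
for t in[(0,0,0),(0,0,-.019),(.0425,0,-.013),(-.0425,0,-.013),(0,0,-.05)]:
  P=s["position"]+Rm@np.array(t);q=proj("scene",P)[0];print(t,proj("wrist",P).round(1),((q-[220,190])*[4,3.75]).round())
```

```text
t4.45 pos [ 0.4481 -0.0645  0.1395] op 0.0002 F [-0.9 -0.5 -0.3]
toolx [0.027 1.    0.   ] tooly [ 1.    -0.027 -0.   ] toolz [-0.  0. -1.]
(0, 0, 0) [[312.  269.7]] [378. 320.]
(0, 0, -0.019) [[311.8 284.1]] [378. 302.]
(0.0425, 0, -0.013) [[396.4 279.3]] [328. 274.]
(-0.0425, 0, -0.013) [[227.3 279.1]] [429. 342.]
(0, 0, -0.05) [[311.4 315.4]] [378. 271.]
```

View pics/w5.png

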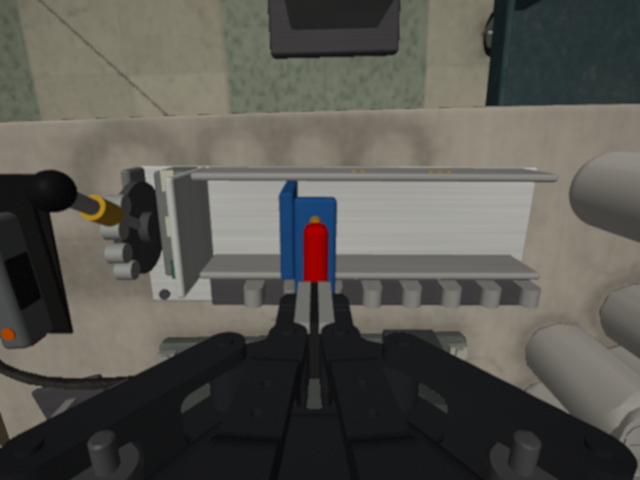

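Run:
```python
from h import *
im=snapshot("scene");cv2.imwrite("pics/s3.png",cv2.resize(im[225:305,270:360],None,fx=7,fy=7,interpolation=2))
im=snapshot("wrist");cv2.imwrite("pics/w6.png",cv2.resize(im[200:340,260:370],None,fx=4.2,fy=4.2,interpolation=2))
```

View pics/s3.png

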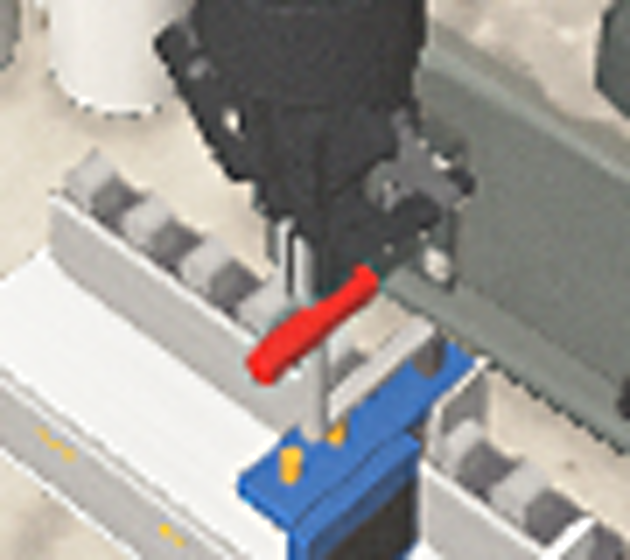

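View pics/w6.png

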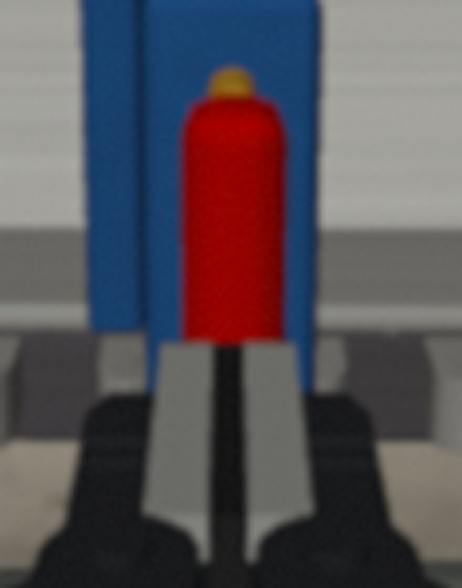

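The fingers closed above the bar. Both views suggest that the real finger ends sit some 25–35 mm short of the reported TCP. Everything near the bar is at most 100 mm high, so going 24 mm lower is safe either way. I'll try that.

```bash
python3 -m inch '[[[0,0,0,0],[0,0,0,0],[0,0,0,0],[0,0,0,0],[0,0,0,0],[0,0,0,0],[0,0,1.2,0],[0.1,0,1.2,0],[0,0,0,0],[0,0,0,0],[0,0,0,0]]]' 1;python3 -m inch '[[[0,0,0,0],[0,0,0,0],[0,0,0,0],[0,0,0,0],[0,0,0,0],[0,0,0,0],[0,0,0,0],[0,0,0,0]]]' -1
python3 - <<'E'
from h import *
s=state()
im=snapshot("scene");cv2.imwrite("pics/s4.png",cv2.resize(im[225:305,270:360],None,fx=7,fy=7,interpolation=2))
E
```

```text
time: 5.52
position: [0.4484, -0.0636, 0.116]
ee_rot: [0.717, 0.697, 0.0, 0.0]
wrist_force: [-0.1, -0.3, 0.3]
opening: 0.0853
time: 6.18
position: [0.4483, -0.0635, 0.1159]
ee_rot: [0.717, 0.697, 0.0, 0.0]
wrist_force: [-1.5, -1.7, 4.9]
opening: 0.0102
t6.18 pos [ 0.4483 -0.0635  0.1159] op 0.0102 F [-1.5 -1.7  4.9]
toolx [0.027 1.    0.   ] tooly [ 1.    -0.027  0.   ] toolz [ 0.  0. -1.]
```

View pics/s4.png

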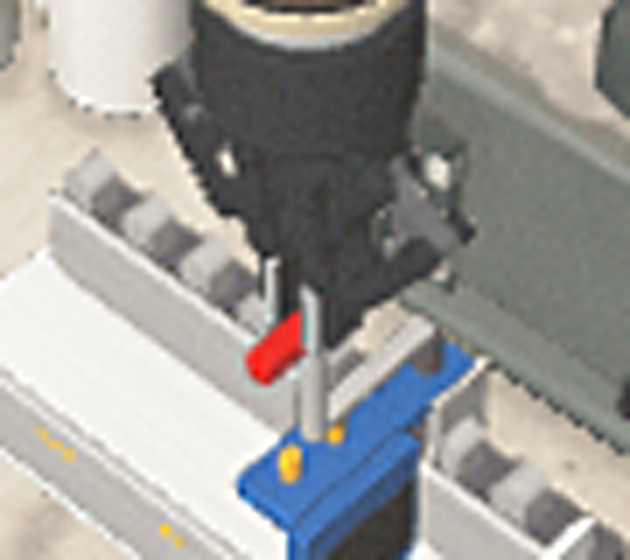

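Gripped now: opening 10 mm, bar between the pads. Lift.

```bash
python3 -m inch '[[[0,0,-0.6,0],[0,0,-0.6,0],[0,0,-0.6,0],[0,0,-0.6,0],[0,0,0,0],[0,0,0,0],[0,0,0,0]]]'
python3 - <<'E'
from h import *
s=state()
im=snapshot("scene");cv2.imwrite("pics/s5.png",cv2.resize(im[225:305,270:360],None,fx=7,fy=7,interpolation=2))
E
```

```text
time: 6.82
position: [0.4481, -0.0634, 0.1394]
ee_rot: [0.717, 0.697, -0.0, 0.0]
wrist_force: [2.8, 0.2, -9.8]
opening: 0.0098
t6.82 pos [ 0.4481 -0.0634  0.1394] op 0.0098 F [ 2.8  0.2 -9.8]
toolx [ 0.027  1.    -0.   ] tooly [ 1.    -0.027 -0.   ] toolz [-0. -0. -1.]
```

View pics/s5.png

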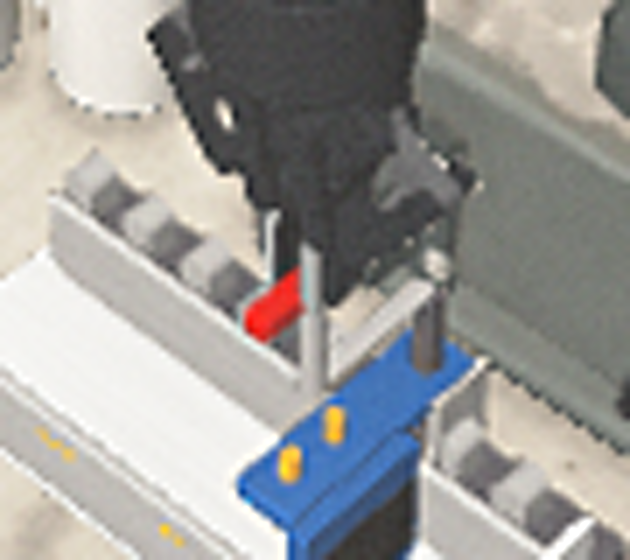

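```bash
python3 -m inch '[[[1,0,0,0],[1.6,0,0,0],[1.6,0,0,0],[1.6,0,0,0],[1.6,0,0,0],[1.6,0,0,0],[1.6,0,0,0],[1.6,0,0,0],[1.6,0,0,0],[1.6,0,0,0],[1.2,0,0,0],[0,0,0,0]]]'; python3 -m inch '[[[0.2,0,0,0],[0,0,0,0],[0,0,0,0],[0,0,0,0]]]';python3 - <<'E'
from h import *
s=state()
im=snapshot("scene");cv2.imwrite("pics/s6.png",cv2.resize(im[190:350,220:420],None,fx=4,fy=3.75,interpolation=2))
E
```

```text
time: 7.87
position: [0.4533, 0.105, 0.1394]
ee_rot: [0.716, 0.698, 0.001, 0.0]
wrist_force: [4.8, 0.9, -9.0]
opening: 0.0099
time: 8.2
position: [0.4533, 0.1047, 0.1395]
ee_rot: [0.717, 0.697, 0.0, 0.0]
wrist_force: [5.1, 2.2, -9.2]
opening: 0.0097
t8.20 pos [0.4533 0.1047 0.1395] op 0.0097 F [ 5.1  2.2 -9.2]
toolx [0.027 1.    0.   ] tooly [ 1.    -0.027  0.001] toolz [ 0.001  0.    -1.   ]
```

View pics/s6.png

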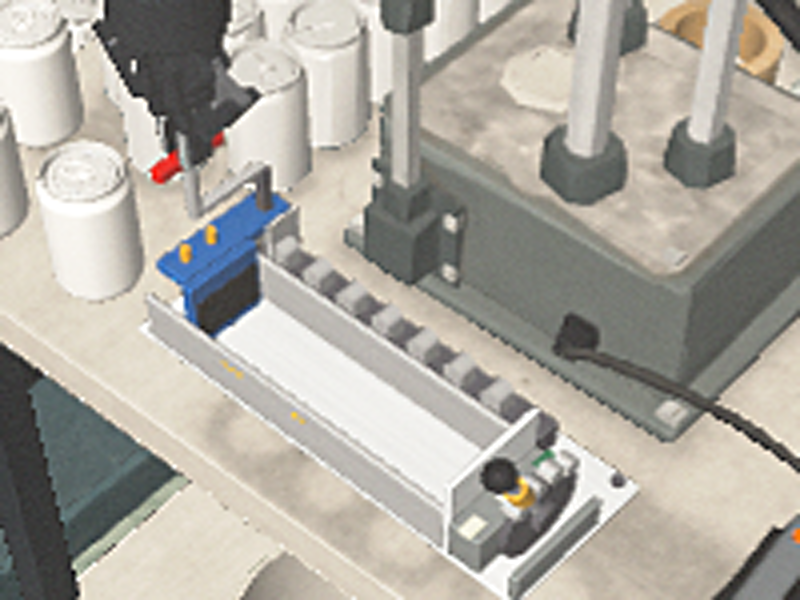

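The stop is now open at carriage ≈0.2015. I'll lower the bar, release it and back off upward.

```bash
python3 -m inch '[[[0,0,0.6,0],[0,0,0.6,0],[0,0,0.6,0],[0,0,0.5,0],[0,0,0,0],[0,0,0,0]]]'; python3 -m inch '[[[0,0,0,0],[0,0,0,0],[0,0,0,0],[0,0,0,0],[0,0,0,0],[0,0,-2,0],[0,0,-3,0],[0,0,-3,0],[0,0,0,0],[0,0,0,0],[0,0,0,0]]]' 0.6;python3 - <<'E'
from h import *
s=state()
im=snapshot("scene");cv2.imwrite("pics/s7.png",cv2.resize(im[130:310,180:380],None,fx=4,fy=3.3,interpolation=2))
im=snapshot("wrist");cv2.imwrite("pics/w7.png",im)
E
```

```text
time: 8.75
position: [0.4533, 0.1046, 0.1164]
ee_rot: [0.717, 0.697, 0.0, 0.0]
wrist_force: [4.2, 1.5, -6.7]
opening: 0.0103
time: 9.67
position: [0.4523, 0.1045, 0.1962]
ee_rot: [0.717, 0.697, -0.0, -0.0]
wrist_force: [0.1, -0.3, -0.5]
opening: 0.0683
t9.67 pos [0.4523 0.1045 0.1962] op 0.0683 F [ 0.1 -0.3 -0.5]
toolx [0.027 1.    0.   ] tooly [ 1.    -0.027 -0.   ] toolz [-0.  0. -1.]
```

View pics/s7.png

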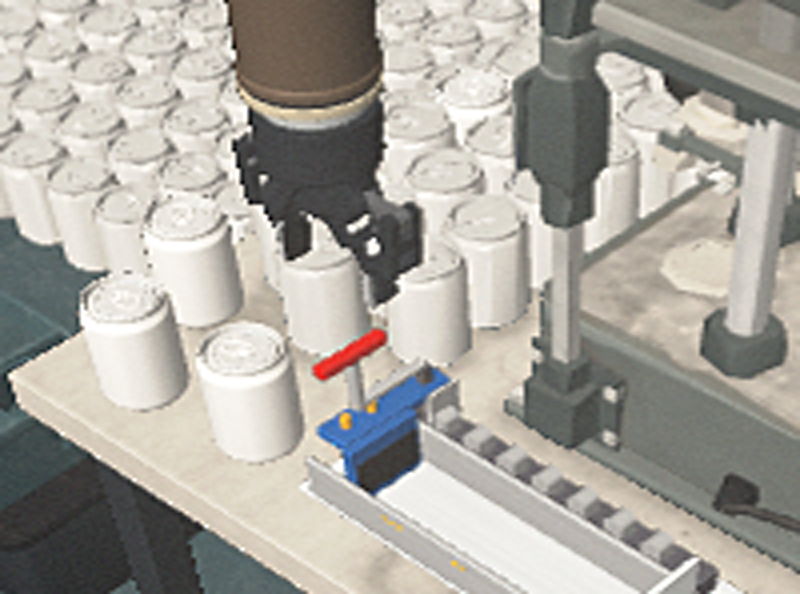

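View pics/w7.png

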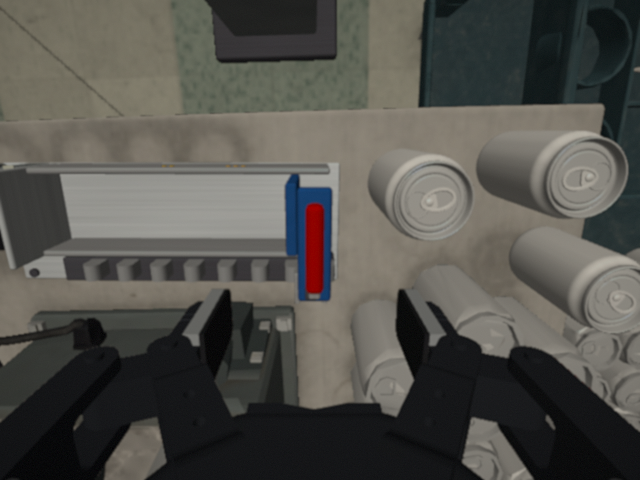

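Run:
```python
from h import *
s=state();Rm=R.from_quat(s["ee_rot"]).as_matrix()
for zt in(0,-.02,-.045,-.06):
 for x in(.040,-.040):
  for y in (-.011,.011):
   q=proj("scene",s["position"]+Rm@np.array([x,y,zt]))[0];print(zt,x,y,((q-[180,130])*[4,3.3]).round())
```

```text
t9.77 pos [0.4519 0.1043 0.1955] op 0.0684 F [-0.  -0.4  0.5]
toolx [ 0.027  1.    -0.001] tooly [ 1.    -0.027 -0.002] toolz [-0.002 -0.001 -1.   ]
0 0.04 -0.011 [288. 303.]
0 0.04 0.011 [313. 288.]
0 -0.04 -0.011 [374. 353.]
0 -0.04 0.011 [399. 338.]
-0.02 0.04 -0.011 [285. 285.]
-0.02 0.04 0.011 [310. 270.]
-0.02 -0.04 -0.011 [372. 335.]
-0.02 -0.04 0.011 [397. 319.]
-0.045 0.04 -0.011 [281. 261.]
-0.045 0.04 0.011 [307. 247.]
-0.045 -0.04 -0.011 [369. 311.]
-0.045 -0.04 0.011 [395. 296.]
-0.06 0.04 -0.011 [278. 247.]
-0.06 0.04 0.011 [305. 232.]
-0.06 -0.04 -0.011 [367. 297.]
-0.06 -0.04 0.011 [393. 282.]
```

The bar dropped in the stop's new place. Both views put the finger ends about 45 mm short of the reported TCP at this opening, so I'll use tip z = TCP z + 0.045. Next I'll measure the cans from this view.

Run:
```python
from h import *
s=state();print(s["joint_pos"].round(2))
im=snapshot("wrist");cv2.imwrite("pics/w8.png",cv2.resize(im[120:350,350:640],None,fx=2.7,fy=2.6,interpolation=2))
# fixed cans projected for check
for P in[(.553,.242,.122),(.593,.310,.122),(.593,.174,.122)]:print(proj("wrist",P,s).round(1))
for P in[(.431,.1914),(.4161,.3009),(.512,.3457)]:
  th=np.linspace(0,2*np.pi,13)[:-1];q=proj("wrist",np.c_[P[0]+.027*np.cos(th),P[1]+.027*np.sin(th),th*0+.122],s);print(q.mean(0).round(1),q.min(0).round(),q.max(0).round())
```

```text
t9.77 pos [0.4519 0.1043 0.1955] op 0.0684 F [-0.  -0.4  0.5]
toolx [ 0.027  1.    -0.001] tooly [ 1.    -0.027 -0.002] toolz [-0.002 -0.001 -1.   ]
[-0.61  0.13  0.31  1.98 -0.05  1.04  1.26]
[[485.3 348.5]]
[[559.6 387.1]]
[[399.7 391.9]]
[433.3 201.2] [396. 163.] [471. 238.]
[588.2 176.9] [551. 138.] [625. 215.]
[621.7 298.5] [588. 267.] [655. 329.]
```

View pics/w8.png

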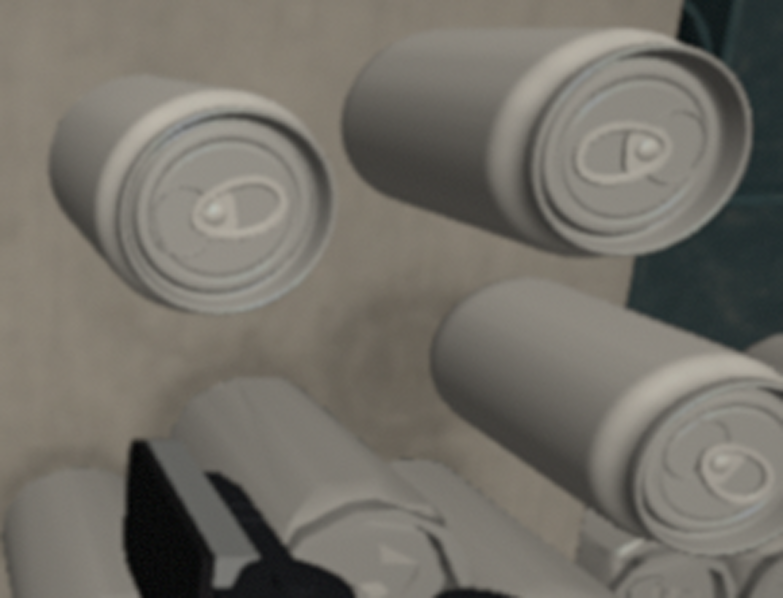

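The can positions hold across the views: A (.431,.191), B (.416,.301), C (.512,.346). I'll turn the jaws across the lane and go above A.

```bash
python3 -m inch '[[[0,0,0,7],[0,0,0,7],[0,0,0,7],[0,0,0,7],[0,0,0,7],[0,0,0,7],[0,0,0,7],[0,0,0,7],[0,0,0,7],[0,0,0,7],[0,0,0,7],[0,0,0,7]]]' 1;  python3 -m inch '[[[0,0,0,6],[-0.8,-3,0,0],[-0.8,-3,0,0],[-0.7,-2.6,0,0],[0,0,0,0],[0,0,0,0],[0,0,0,0]]]';python3 - <<'E'
from h import *
s=state();print(s["joint_pos"].round(2))
im=snapshot("wrist");cv2.imwrite("pics/w9.png",im)
for t in[(.431,.1914),(.4161,.3009),(.512,.3457)]:
  d=np.array([t[0]-s["position"][0],t[1]-s["position"][1],0]);print((R.from_quat(s["ee_rot"]).as_matrix().T@d*100).round(2))
E
```

```text
time: 10.82
position: [0.4522, 0.1043, 0.1956]
ee_rot: [0.999, 0.036, -0.001, 0.0]
wrist_force: [0.6, 0.0, -0.3]
opening: 0.0854
time: 11.4
position: [0.4319, 0.1902, 0.1959]
ee_rot: [1.0, -0.014, -0.0, 0.001]
wrist_force: [0.1, -0.1, 0.5]
opening: 0.0859
t11.40 pos [0.4319 0.1902 0.1959] op 0.0859 F [ 0.1 -0.1  0.5]
toolx [ 1.    -0.027 -0.001] tooly [-0.027 -1.     0.001] toolz [-0.001 -0.001 -1.   ]
[-0.86  0.14  0.39  1.97 -0.06  1.04 -0.48]
[-0.09 -0.12 -0.  ]
[-1.880e+00 -1.102e+01 -1.000e-02]
[  7.58 -15.76  -0.03]
```

View pics/w9.png

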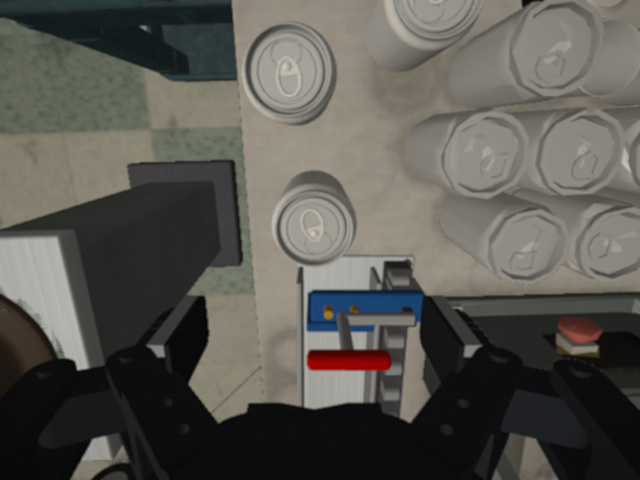

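```bash
python3 - <<'E'
from h import *
print(onz("wrist",(315,228),.122).round(4),onz("wrist",(287,74),.122).round(4))
E
python3 -m inch '[[[-0.1,0,3,0],[0,-0.1,3,0],[0,0,3,0],[0,0,3,0],[0,0,3,0],[0,0,1.3,0],[0,0,0,0],[0,0,0,0]]]'
python3 - <<'E'
from h import *
s=state()
im=snapshot("wrist");cv2.imwrite("pics/w10.png",im)
im=snapshot("scene");cv2.imwrite("pics/s8.png",cv2.resize(im[130:310,180:380],None,fx=4,fy=3.3,interpolation=2))
E
```

```text
[0.4328 0.1937 0.122 ] [0.4172 0.2982 0.122 ]
time: 12.12
position: [0.4312, 0.1906, 0.0333]
ee_rot: [1.0, -0.015, -0.001, 0.001]
wrist_force: [0.4, 0.4, 0.1]
opening: 0.0855
t12.12 pos [0.4312 0.1906 0.0333] op 0.0855 F [0.4 0.4 0.1]
toolx [ 1.    -0.029 -0.001] tooly [-0.029 -1.     0.002] toolz [-0.001 -0.001 -1.   ]
```

View pics/w10.png

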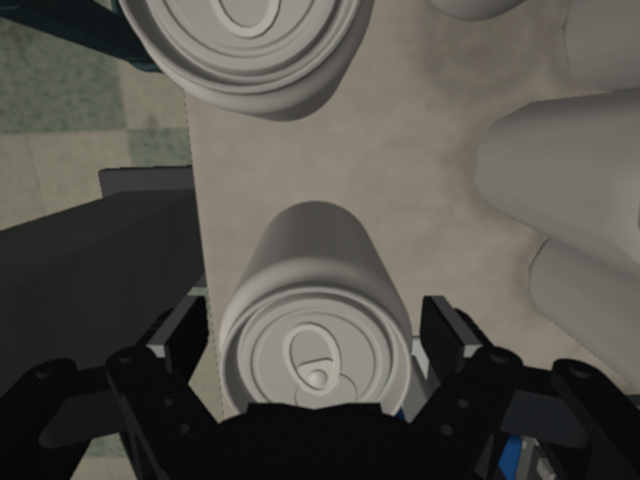

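View pics/s8.png

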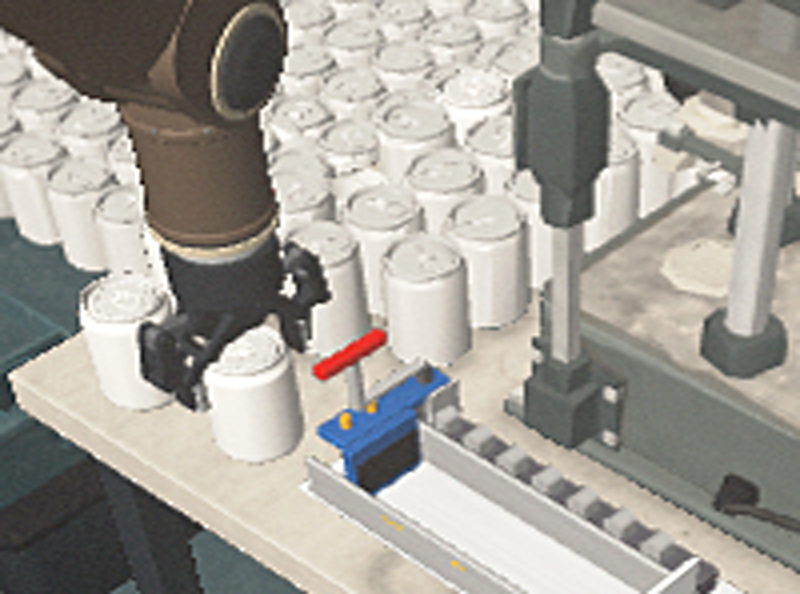

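The can sits between the pads (top centred at column ~317), with the finger ends on its upper body. Closing and lifting.

```bash
python3 -m inch '[[[0,0,0,0],[0,0,0,0],[0,0,0,0],[0,0,0,0],[0,0,0,0],[0,0,0,0]]]' -1; python3 -m inch '[[[0,0,-1,0],[0,0,-2,0],[0,0,-3,0],[0,0,-3,0],[0,0,-3,0],[0,0,-3,0],[0,0,0,0],[0,0,0,0],[0,0,0,0]]]'
python3 - <<'E'
from h import *
s=state()
im=snapshot("wrist");cv2.imwrite("pics/w11.png",im)
im=snapshot("scene");cv2.imwrite("pics/s9.png",cv2.resize(im[110:310,180:380],None,fx=4,fy=3,interpolation=2))
E
```

```text
time: 12.72
position: [0.432, 0.1925, 0.0352]
ee_rot: [1.0, -0.014, 0.001, -0.001]
wrist_force: [-1.1, -0.4, 9.5]
opening: 0.0652
time: 13.47
position: [0.4305, 0.1919, 0.1834]
ee_rot: [1.0, -0.013, -0.0, -0.0]
wrist_force: [-0.7, -1.1, -3.5]
opening: 0.065
t13.47 pos [0.4305 0.1919 0.1834] op 0.0650 F [-0.7 -1.1 -3.5]
toolx [ 1.    -0.027 -0.   ] tooly [-0.027 -1.    -0.   ] toolz [-0.  0. -1.]
```

View pics/w11.png

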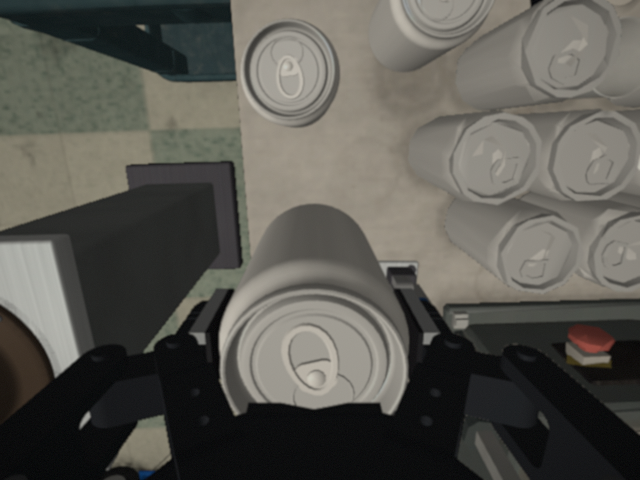

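View pics/s9.png

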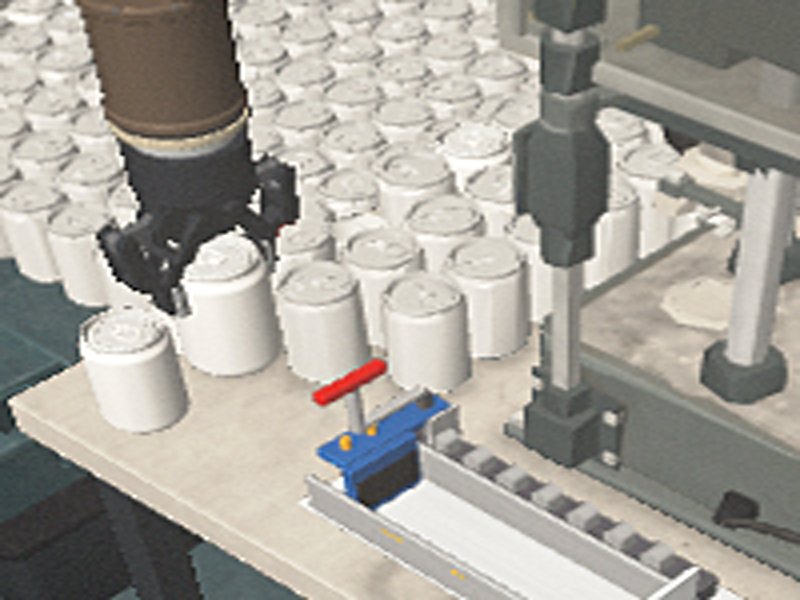

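Can A is gripped (65 mm) and hanging straight. I'll raise it above the bar, carry it to the wall end and look before lowering.

```bash
python3 -m inch '[[[0,0,-2.2,0],[0,0,-2.2,0],[0.2,2,0,0],[0.3,3.2,0,0],[0.3,3.2,0,0],[0.3,3.2,0,0],[0.3,3.2,0,0],[0.3,3.2,0,0],[0.3,3.2,0,0],[0.3,3.2,0,0],[0.2,3.2,0,0],[0.1,3.2,0,0]]]'; python3 -m inch '[[[0,0.2,0,0],[0,0,3,0],[0,0,3,0],[0,0,0,0],[0,0,0,0],[0,0,0,0]]]'
python3 - <<'E'
from h import *
s=state()
im=snapshot("wrist");cv2.imwrite("pics/w12.png",im)
im=snapshot("scene");cv2.imwrite("pics/s10.png",cv2.resize(im[190:350,220:420],None,fx=4,fy=3.75,interpolation=2))
E
```

```text
time: 14.57
position: [0.4479, -0.118, 0.2265]
ee_rot: [1.0, -0.014, -0.001, 0.0]
wrist_force: [0.2, -0.7, -3.4]
opening: 0.0651
time: 15.07
position: [0.449, -0.1186, 0.1682]
ee_rot: [1.0, -0.014, -0.0, 0.0]
wrist_force: [-0.0, -0.4, -2.9]
opening: 0.0646
t15.07 pos [ 0.449  -0.1186  0.1682] op 0.0646 F [-0.  -0.4 -2.9]
toolx [ 1.    -0.027 -0.   ] tooly [-0.027 -1.     0.001] toolz [-0.    -0.001 -1.   ]
```

View pics/w12.png

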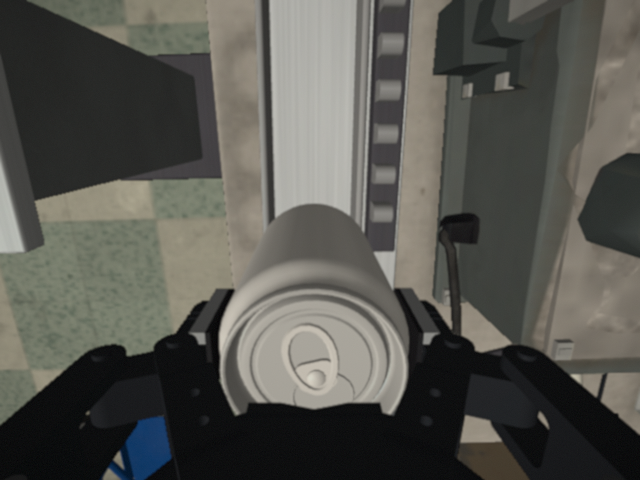

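View pics/s10.png

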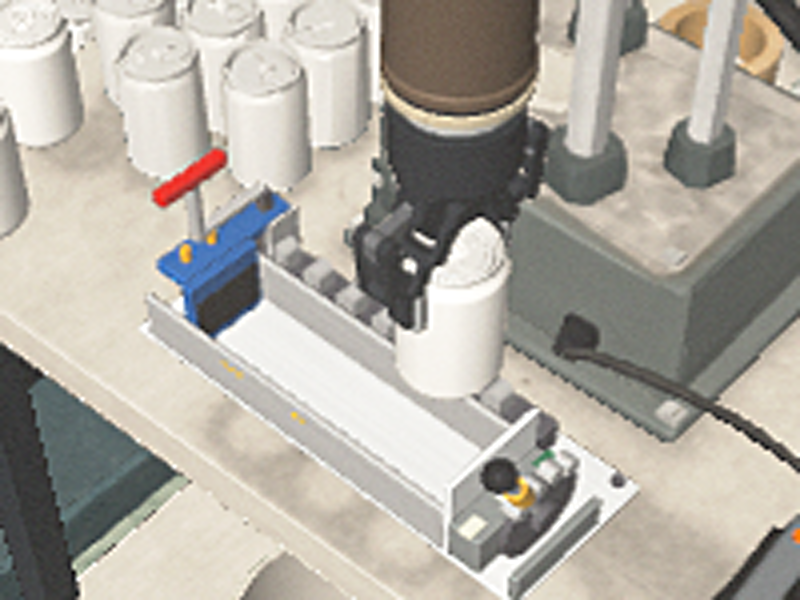

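Run:
```python
from h import *
im=cv2.imread("pics/w12.png");cv2.imwrite("pics/w12z.png",cv2.resize(im[0:220,240:420],None,fx=4,fy=2.7,interpolation=2))
for r in(20,100,180):print(r,im[r,255:385:1].mean(1).astype(int).tolist())
```

```text
20 [128, 133, 136, 134, 126, 115, 96, 73, 56, 49, 50, 49, 48, 61, 100, 147, 173, 180, 176, 174, 172, 169, 168, 168, 170, 172, 171, 169, 169, 169, 172, 172, 169, 167, 168, 171, 172, 174, 174, 171, 169, 169, 173, 173, 173, 170, 169, 169, 170, 171, 172, 173, 169, 169, 170, 171, 171, 172, 172, 172, 174, 174, 171, 169, 168, 169, 172, 174, 174, 174, 173, 173, 174, 173, 173, 171, 170, 170, 169, 171, 170, 170, 171, 169, 169, 168, 167, 167, 168, 169, 170, 170, 172, 172, 172, 169, 167, 166, 167, 167, 156, 122, 99, 97, 100, 100, 103, 116, 133, 138, 135, 127, 117, 103, 104, 135, 158, 146, 102, 60, 46, 50, 57, 65, 66, 65, 64, 63, 62, 62]
100 [126, 124, 124, 135, 144, 144, 137, 127, 111, 89, 67, 53, 52, 52, 51, 61, 100, 149, 178, 185, 183, 178, 175, 172, 171, 171, 173, 172, 171, 169, 171, 173, 173, 173, 172, 172, 174, 176, 177, 175, 172, 171, 172, 175, 176, 176, 176, 177, 176, 174, 176, 175, 173, 172, 173, 176, 175, 175, 176, 176, 180, 180, 178, 175, 174, 177, 178, 179, 178, 179, 178, 178, 178, 179, 179, 177, 176, 175, 175, 175, 177, 178, 178, 177, 176, 175, 175, 176, 177, 177, 180, 182, 182, 179, 176, 175, 174, 170, 148, 119, 105, 104, 104, 104, 118, 136, 144, 141, 134, 121, 105, 113, 152, 167, 144, 95, 57, 48, 56, 72, 90, 95, 94, 87, 80, 81, 80, 80, 80, 79]
180 [117, 118, 118, 118, 118, 123, 139, 151, 150, 139, 125, 106, 82, 63, 55, 52, 52, 59, 97, 147, 174, 181, 179, 178, 176, 175, 174, 173, 173, 172, 172, 173, 173, 173, 174, 175, 175, 176, 177, 178, 176, 173, 173, 173, 173, 176, 177, 178, 177, 177, 177, 175, 174, 173, 174, 176, 176, 174, 174, 177, 179, 179, 177, 175, 176, 177, 179, 179, 178, 178, 177, 176, 175, 176, 176, 177, 177, 176, 177, 179, 182, 183, 180, 178, 177, 178, 178, 178, 178, 179, 180, 180, 177, 177, 180, 171, 141, 113, 103, 104, 106, 117, 137, 146, 145, 137, 124, 109, 118, 153, 162, 128, 80, 54, 56, 71, 88, 99, 103, 106, 112, 119, 120, 121, 121, 122, 121, 121, 121, 121]
```

View pics/w12z.png

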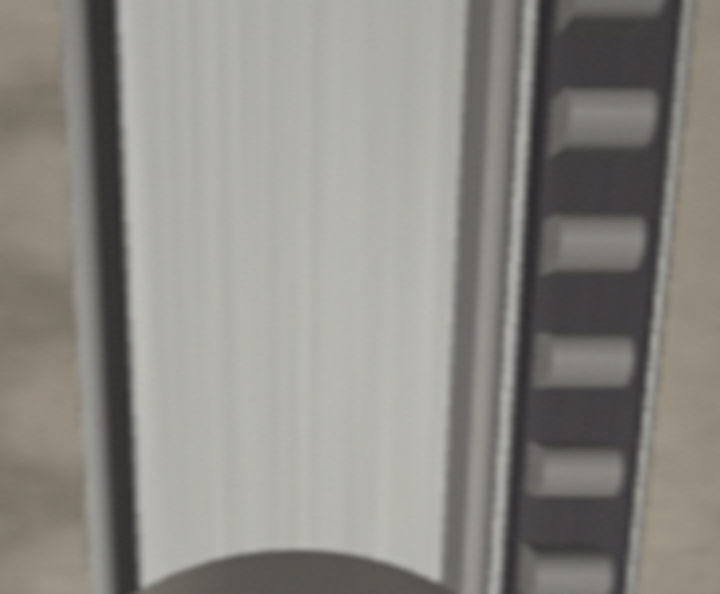

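Run:
```python
from h import *
for r,lt,rt,lb,rb in[(180,267,356.4,273.7,350.9),(100,264.2,359,271.2,353.4),(20,261.3,362,269.2,355.6)]:
  for a,b,z in((lt,rt,.052),(lb,rb,.006)):
    p,q=onz("wrist",(a,r),z),onz("wrist",(b,r),z);m=(p+q)/2;print(r,z,"w",(q-p).round(4)[:2],"mid",m.round(4)[:2],"gy->x at -.119:",(m[0]-.025*(m[1]+.119)).round(4))
```

```text
180 0.052 w [ 0.0736 -0.0019] mid [ 0.4488 -0.0852] gy->x at -.119: 0.4479
180 0.006 w [ 0.0734 -0.0019] mid [ 0.449  -0.0911] gy->x at -.119: 0.4483
100 0.052 w [ 0.0736 -0.0019] mid [ 0.4504 -0.0232] gy->x at -.119: 0.448
100 0.006 w [ 0.0737 -0.0019] mid [ 0.4509 -0.0195] gy->x at -.119: 0.4484
20 0.052 w [ 0.0742 -0.0019] mid [0.452  0.0326] gy->x at -.119: 0.4482
20 0.006 w [ 0.0735 -0.0019] mid [0.4528 0.0448] gy->x at -.119: 0.4487
```

Lane centre is at x=0.4482 here (rail spacing reads 73.5 mm, a good check), so I shift −0.8 mm and lower.

```bash
python3 -m inch '[[[-0.08,0,2.5,0],[0,0,2.5,0],[0,0,2.5,0],[0,0,2,0],[0,0,1.3,0],[0,0,1,0],[0,0,0.7,0],[0,0,0,0],[0,0,0,0],[0,0,0,0]]]'
python3 - <<'E'
from h import *
s=state()
im=snapshot("scene");cv2.imwrite("pics/s11.png",cv2.resize(im[190:350,220:420],None,fx=4,fy=3.75,interpolation=2))
E
```

```text
time: 16.0
position: [0.4487, -0.1186, 0.0435]
ee_rot: [1.0, -0.014, 0.001, -0.0]
wrist_force: [0.3, -0.2, -3.4]
opening: 0.0653
t16.00 pos [ 0.4487 -0.1186  0.0435] op 0.0653 F [ 0.3 -0.2 -3.4]
toolx [ 1.    -0.027  0.002] tooly [-0.027 -1.    -0.   ] toolz [ 0.002  0.    -1.   ]
```

View pics/s11.png

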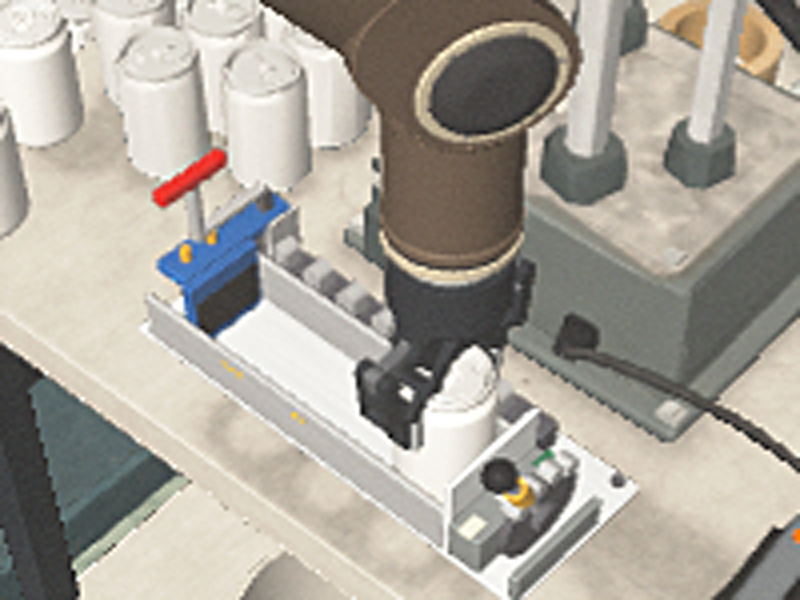

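```bash
python3 -m inch '[[[0,0,0.2,0],[0,0,0.2,0],[0,0,0,0],[0,0,0,0]]]'; python3 -m inch '[[[0,0,0,0],[0,0,0,0],[0,0,0,0],[0,0,0,0],[0,0,-2,0],[0,0,-3,0],[0,0,-3,0],[0,0,-3,0],[0,0,-3,0],[0,0,-3,0],[0,0,0,0],[0,0,0,0]]]' 1
python3 - <<'E'
from h import *
s=state()
im=snapshot("wrist");cv2.imwrite("pics/w13.png",im)
E
```

```text
time: 16.38
position: [0.4489, -0.1185, 0.0411]
ee_rot: [1.0, -0.014, 0.001, -0.001]
wrist_force: [-9.2, 2.7, 32.7]
opening: 0.0651
time: 17.38
position: [0.449, -0.1184, 0.2098]
ee_rot: [1.0, -0.013, 0.002, -0.0]
wrist_force: [-0.4, -0.3, 0.0]
opening: 0.0857
t17.38 pos [ 0.449  -0.1184  0.2098] op 0.0857 F [-0.4 -0.3  0. ]
toolx [ 1.    -0.027  0.003] tooly [-0.027 -1.    -0.001] toolz [ 0.003  0.001 -1.   ]
```

View pics/w13.png

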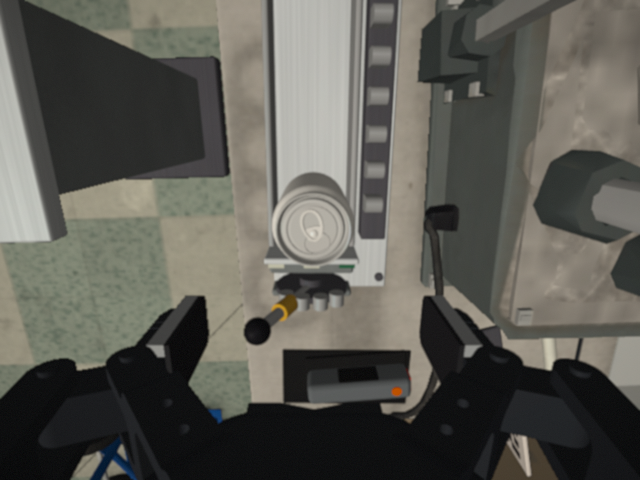

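Can A stands in the lane against the wall end, with its top at (313,224). Next I go over can B.

```bash
python3 -m inch '[[[-0.2,-2,0,0],[-0.4,-3.6,0,0],[-0.4,-3.6,0,0],[-0.4,-3.6,0,0],[-0.4,-3.6,0,0],[-0.4,-3.6,0,0],[-0.4,-3.6,0,0],[-0.4,-3.6,0,0],[-0.4,-3.6,0,0],[-0.4,-3.6,0,0],[-0.4,-3.6,0,0],[-0.2,-2.5,0,0]]]';python3 -m inch '[[[0,-1.2,0,0],[0,0,0,0],[0,0,0,0],[0,0,0,0]]]'
python3 - <<'E'
from h import *
s=state()
im=snapshot("wrist");cv2.imwrite("pics/w14.png",im)
for t in[(.4165,.300),(.512,.3457)]:
  d=np.array([t[0]-s["position"][0],t[1]-s["position"][1],0]);print((R.from_quat(s["ee_rot"]).as_matrix().T@d*100).round(2))
E
```

```text
time: 18.43
position: [0.413, 0.2906, 0.2065]
ee_rot: [1.0, -0.012, -0.001, 0.001]
wrist_force: [1.5, -0.3, 0.7]
opening: 0.0857
time: 18.77
position: [0.4154, 0.2975, 0.2077]
ee_rot: [1.0, -0.015, -0.001, 0.001]
wrist_force: [-0.3, 0.3, -0.2]
opening: 0.0852
t18.77 pos [0.4154 0.2975 0.2077] op 0.0852 F [-0.3  0.3 -0.2]
toolx [ 1.    -0.029 -0.001] tooly [-0.029 -1.     0.002] toolz [-0.001 -0.002 -1.   ]
[ 0.1  -0.25 -0.  ]
[ 9.51 -5.1  -0.02]
```

View pics/w14.png

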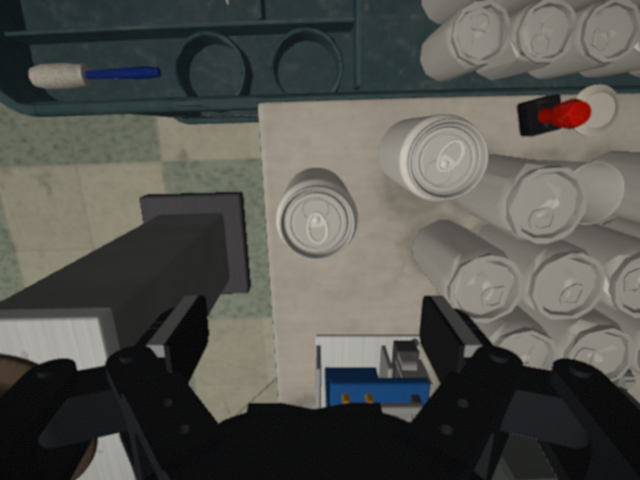

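Run:
```python
from h import *
s=env.observe()
for uv in[(317.5,220.5),(446,158)]:
  t=onz("wrist",uv,.122);d=t-s["position"];d[2]=0;print(t.round(4),(R.from_quat(s["ee_rot"]).as_matrix().T@d*100).round(2))
```

```text
[0.4182 0.304  0.122 ] [ 0.24 -0.65 -0.  ]
[0.5129 0.3481 0.122 ] [ 9.57 -5.34 -0.01]
```

```bash
python3 -m inch '[[[0.15,-0.4,0,0],[0,0,3,0],[0,0,3,0],[0,0,3,0],[0,0,3,0],[0,0,3,0],[0,0,2.2,0],[0,0,0,0],[0,0,0,0]]]'; python3 -m inch '[[[0,0,0,0],[0,0,0,0],[0,0,0,0],[0,0,0,0],[0,0,0,0],[0,0,0,0],[0,0,-1,0],[0,0,-2,0],[0,0,-3,0],[0,0,-3,0],[0,0,-3,0],[0,0,-3,0]]]' -1
python3 - <<'E'
from h import *
s=state()
im=snapshot("wrist");cv2.imwrite("pics/w15.png",im)
E
```

```text
time: 19.57
position: [0.4168, 0.3025, 0.0363]
ee_rot: [1.0, -0.014, -0.001, 0.001]
wrist_force: [-0.1, -0.2, -0.5]
opening: 0.0856
time: 20.57
position: [0.4166, 0.3031, 0.1893]
ee_rot: [1.0, -0.014, 0.0, -0.0]
wrist_force: [0.4, 0.1, -4.4]
opening: 0.065
t20.57 pos [0.4166 0.3031 0.1893] op 0.0650 F [ 0.4  0.1 -4.4]
toolx [ 1.    -0.028  0.001] tooly [-0.028 -1.    -0.001] toolz [ 0.001  0.001 -1.   ]
```

View pics/w15.png

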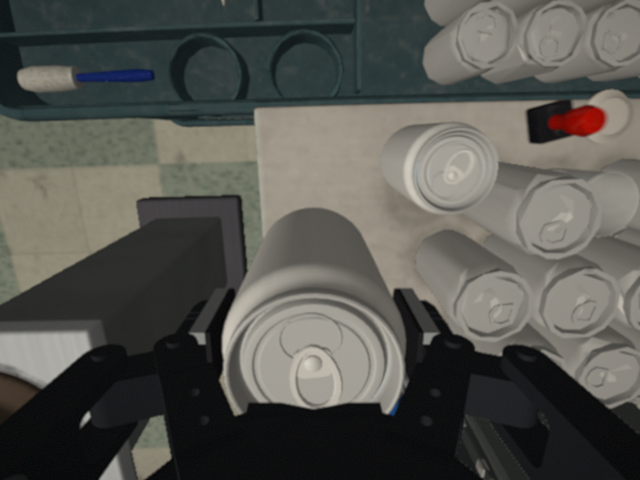

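```bash
python3 -m inch '[[[0,0,-2.3,0],[0,0,-2.3,0],[0.3,2.3,0,0],[0.4,3.4,0,0],[0.4,3.4,0,0],[0.4,3.4,0,0],[0.4,3.4,0,0],[0.4,3.4,0,0],[0.4,3.4,0,0],[0.4,3.4,0,0],[0.4,3.4,0,0],[0.4,3.4,0,0]]]'; python3 -m inch '[[[0.4,2,0,0],[0,0,2,0],[0,0,3,0],[0,0,1.5,0],[0,0,0,0],[0,0,0,0],[0,0,0,0]]]'
python3 - <<'E'
from h import *
s=state()
t=np.array([.4501,-.047,s["position"][2]]);print((R.from_quat(s["ee_rot"]).as_matrix().T@(t-s["position"])*100).round(2))
im=snapshot("wrist");cv2.imwrite("pics/w16.png",im)
im=snapshot("scene");cv2.imwrite("pics/s12.png",cv2.resize(im[190:350,220:420],None,fx=4,fy=3.75,interpolation=2))
E
```

```text
time: 21.62
position: [0.4464, -0.0282, 0.2335]
ee_rot: [1.0, -0.014, 0.001, -0.001]
wrist_force: [0.3, 0.6, -4.6]
opening: 0.0652
time: 22.2
position: [0.4511, -0.0466, 0.169]
ee_rot: [1.0, -0.014, 0.001, -0.0]
wrist_force: [-0.6, 0.4, -2.6]
opening: 0.0651
t22.20 pos [ 0.4511 -0.0466  0.169 ] op 0.0651 F [-0.6  0.4 -2.6]
toolx [ 1.    -0.027  0.002] tooly [-0.027 -1.    -0.   ] toolz [ 0.002  0.    -1.   ]
[-0.1   0.05 -0.  ]
```

View pics/w16.png

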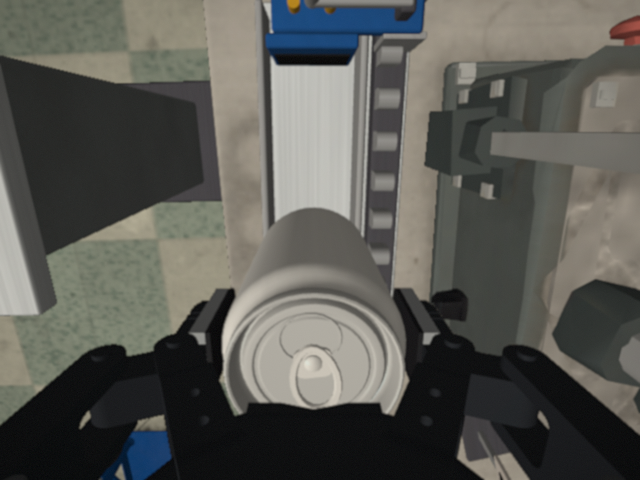

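View pics/s12.png

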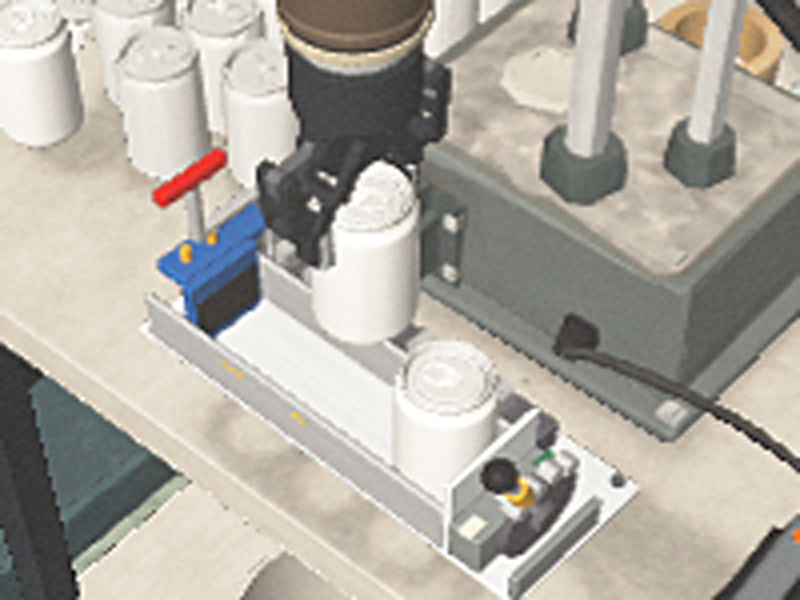

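Run:
```python
from h import *
im=cv2.imread("pics/w13.png");cv2.imwrite("pics/w13z.png",cv2.resize(im[160:300,240:380],None,fx=4.2,fy=4.2,interpolation=2))
s=dict(position=np.array([.449,-.1184,.2098]),ee_rot=np.array([1,-.0135,.0015,-.0005]))
print(onz("wrist",(313,224),.128,s))
im=snapshot("scene");
```

```text
[ 0.44844588 -0.11334417  0.128     ]
```

View pics/w13z.png

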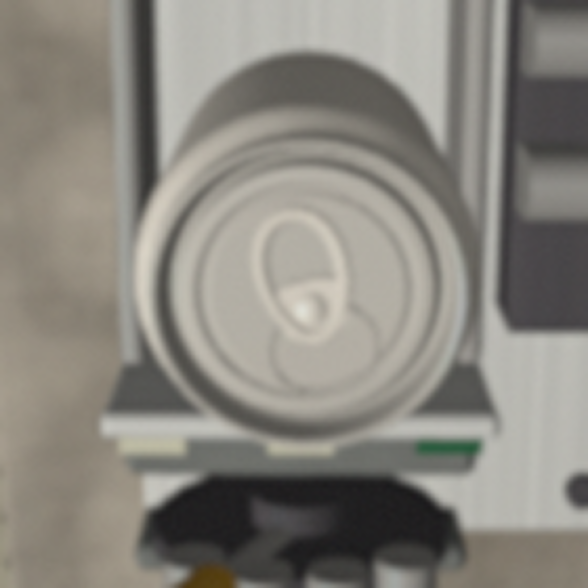

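```bash
python3 -m inch '[[[-0.1,-0.2,2.4,0],[0,0,2.5,0],[0,0,2.5,0],[0,0,2,0],[0,0,1.3,0],[0,0,1,0],[0,0,0.5,0],[0,0,0,0],[0,0,0,0],[0,0,0.2,0],[0,0,0,0]]]'
```

```text
time: 23.27
position: [0.4504, -0.0445, 0.0447]
ee_rot: [1.0, -0.014, 0.001, -0.0]
wrist_force: [-1.1, -1.1, 3.4]
opening: 0.065
```

```bash
python3 -m inch '[[[0,0,0,0],[0,0,0,0],[0,0,0,0],[0,0,0,0],[0,0,-2,0],[0,0,-3,0],[0,0,-3,0],[0,0,-3,0],[0,0,-3,0],[0,0,-3,0],[0,0,0,0],[0,0,0,0]]]' 1
python3 - <<'E'
from h import *
s=state()
im=snapshot("wrist");cv2.imwrite("pics/w17.png",im)
t=np.array([.5125,.347,s["position"][2]]);print((R.from_quat(s["ee_rot"]).as_matrix().T@(t-s["position"])*100).round(2))
E
```

```text
time: 24.27
position: [0.4505, -0.0442, 0.2149]
ee_rot: [1.0, -0.013, 0.002, -0.001]
wrist_force: [-0.5, -0.1, -0.4]
opening: 0.0857
t24.27 pos [ 0.4505 -0.0442  0.2149] op 0.0857 F [-0.5 -0.1 -0.4]
toolx [ 1.    -0.027  0.004] tooly [-0.027 -1.    -0.002] toolz [ 0.004  0.002 -1.   ]
[  5.15 -39.27   0.08]
```

View pics/w17.png

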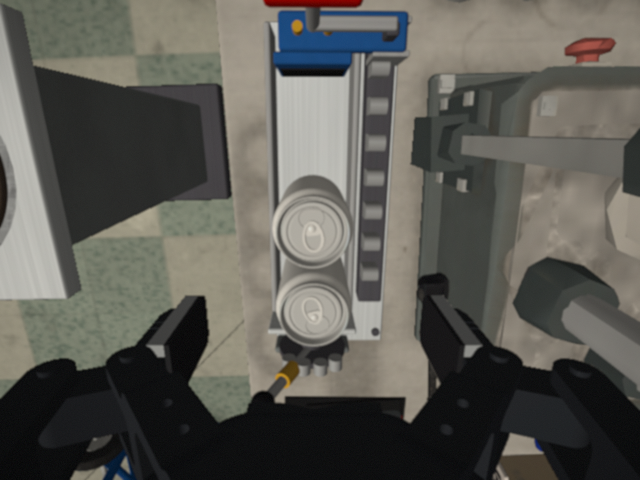

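```bash
python3 -m inch '[[[-0.2,-2.5,0,0],[0,-3.6,0,0],[0,-3.6,0,0],[0,-3.6,0,0],[0,-3.6,0,0],[0,-3.6,0,0],[0,-3.6,0,0],[1,-3.6,0,0],[1,-3.6,0,0],[1.3,-3,0,0],[1.2,-2.5,0,0],[0.8,-2.4,0,0]]]';python3 -m inch '[[[0,0,0,-7],[0,0,0,-7],[0,0,0,-7],[0,0,0,-7],[0,0,0,-7],[0,0,0,-7],[0,0,0,-4],[0,0,0,0],[0,0,0,0],[0,0,0,0]]]'
python3 - <<'E'
from h import *
s=state();print(s["joint_pos"].round(2))
im=snapshot("wrist");cv2.imwrite("pics/w18.png",im)
t=np.array([.5125,.347,s["position"][2]]);print((R.from_quat(s["ee_rot"]).as_matrix().T@(t-s["position"])*100).round(2))
E
```

```text
time: 25.32
position: [0.511, 0.3472, 0.2109]
ee_rot: [1.0, -0.013, -0.001, 0.001]
wrist_force: [0.3, 0.3, 0.8]
opening: 0.0856
time: 26.15
position: [0.5108, 0.3456, 0.2124]
ee_rot: [0.926, 0.377, -0.001, 0.0]
wrist_force: [-0.5, 0.2, 0.1]
opening: 0.0849
t26.15 pos [0.5108 0.3456 0.2124] op 0.0849 F [-0.5  0.2  0.1]
toolx [ 0.716  0.698 -0.002] tooly [ 0.698 -0.716 -0.   ] toolz [-0.001 -0.001 -1.   ]
[-0.88  0.39  0.29  1.61 -0.12  1.16  0.2 ]
[ 0.22  0.02 -0.  ]
```

View pics/w18.png

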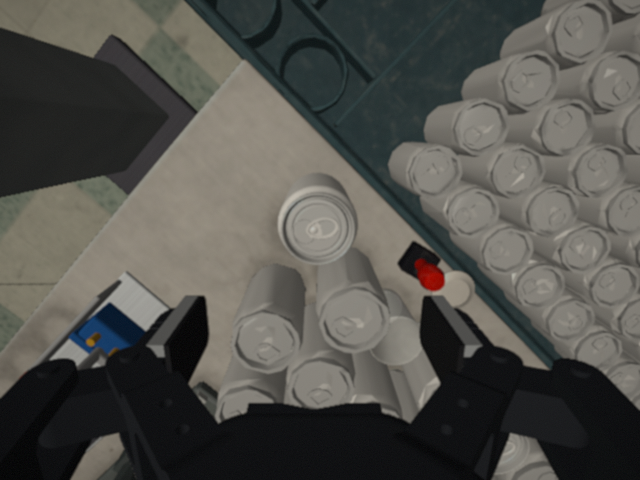

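Run:
```python
from h import *
s=env.observe()
for uv,z in[((318.5,225.5),.122),((420,262),.0),((430,275),.07),((458,290),.01)]:
  t=onz("wrist",uv,z);d=t-s["position"];d[2]=0;print(t.round(4),(R.from_quat(s["ee_rot"]).as_matrix().T@d*100).round(2))
```

```text
[0.5127 0.3496 0.122 ] [ 0.4  -0.15 -0.  ]
[ 0.6509  0.3794 -0.    ] [12.38  7.38 -0.02]
[0.6342 0.3806 0.07  ] [ 1.127e+01  6.120e+00 -1.000e-02]
[0.7041 0.3881 0.01  ] [16.79 10.47 -0.02]
```

```bash
python3 -m inch '[[[0.3,0,0,0],[0,0,3,0],[0,0,3,0],[0,0,3,0],[0,0,3,0],[0,0,3,0],[0,0,2.5,0],[0,0,0,0],[0,0,0,0]]]'; python3 -m inch '[[[0,0,0,0],[0,0,0,0],[0,0,0,0],[0,0,0,0],[0,0,0,0],[0,0,0,0],[0,0,-1,0],[0,0,-2,0],[0,0,-3,0],[0,0,-3,0],[0,0,-3,0],[0,0,-3,0]]]' -1
python3 - <<'E'
from h import *
s=state()
im=snapshot("wrist");cv2.imwrite("pics/w19.png",im)
E
```

```text
time: 26.95
position: [0.5126, 0.3477, 0.0377]
ee_rot: [0.926, 0.378, -0.001, 0.0]
wrist_force: [0.8, 0.2, 0.6]
opening: 0.085
time: 27.95
position: [0.5129, 0.3479, 0.191]
ee_rot: [0.926, 0.378, 0.0, -0.0]
wrist_force: [1.2, 0.8, -4.7]
opening: 0.0652
t27.95 pos [0.5129 0.3479 0.191 ] op 0.0652 F [ 1.2  0.8 -4.7]
toolx [0.714 0.7   0.001] tooly [ 0.7   -0.714 -0.   ] toolz [ 0.  0. -1.]
```

View pics/w19.png

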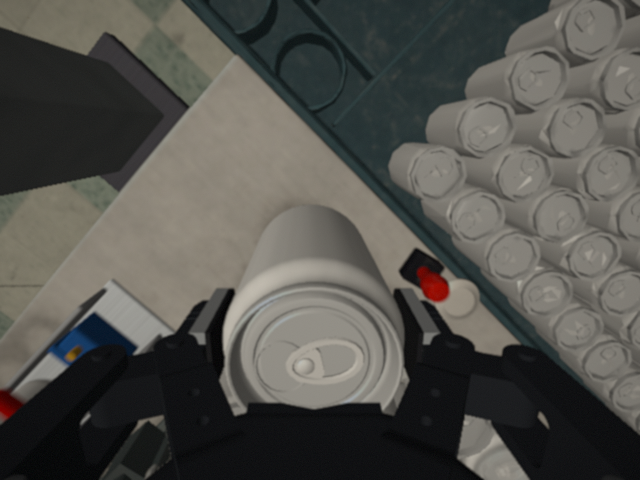

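```bash
python3 -m inch '[[[0,0,-2.3,0],[0,0,-2.3,0],[0,0,0,7],[0,0,0,7],[0,0,0,7],[0,0,0,7],[0,0,0,7],[0,0,0,7],[0,0,0,4],[0,0,0,0],[0,0,0,0]]]'
python3 - <<'E'
from h import *
s=state()
t=np.array([.4520,.0235,s["position"][2]]);print((R.from_quat(s["ee_rot"]).as_matrix().T@(t-s["position"])*100).round(2))
E
```

```text
time: 28.92
position: [0.513, 0.3481, 0.235]
ee_rot: [1.0, -0.012, 0.0, -0.0]
wrist_force: [0.9, 0.1, -3.6]
opening: 0.0651
t28.92 pos [0.513  0.3481 0.235 ] op 0.0651 F [ 0.9  0.1 -3.6]
toolx [ 1.    -0.025  0.   ] tooly [-0.025 -1.    -0.   ] toolz [ 0.  0. -1.]
[-5.30e+00  3.26e+01 -1.00e-02]
```

```bash
python3 -m inch '[[[-1,2.6,0,0],[-1,3.2,0,0],[-1,3.2,0,0],[-1,3.2,0,0],[-1,3.2,0,0],[-0.3,3.2,0,0],[0,3.2,0,0],[0,3.2,0,0],[0,3.2,0,0],[0,2.6,0,0],[0,1.8,0,0],[0,0,0,0]]]';python3 -m inch '[[[0,0,2,0],[0,0,2.6,0],[0,0,2,0],[0,0,0,0],[0,0,0,0],[0,0,0,0]]]'
python3 - <<'E'
from h import *
s=state()
t=np.array([.4520,.0235,s["position"][2]]);print((R.from_quat(s["ee_rot"]).as_matrix().T@(t-s["position"])*100).round(2))
im=snapshot("wrist");cv2.imwrite("pics/w20.png",im)
im=snapshot("scene");cv2.imwrite("pics/s13.png",cv2.resize(im[190:350,220:420],None,fx=4,fy=3.75,interpolation=2))
E
```

```text
time: 29.92
position: [0.4511, 0.019, 0.2353]
ee_rot: [1.0, -0.015, 0.001, 0.0]
wrist_force: [-0.4, -0.1, -4.1]
opening: 0.0655
time: 30.42
position: [0.4522, 0.0239, 0.1698]
ee_rot: [1.0, -0.013, 0.001, -0.0]
wrist_force: [0.8, 0.9, -3.7]
opening: 0.0652
t30.42 pos [0.4522 0.0239 0.1698] op 0.0652 F [ 0.8  0.9 -3.7]
toolx [ 1.    -0.026  0.001] tooly [-0.026 -1.    -0.   ] toolz [ 0.001  0.    -1.   ]
[-0.02  0.04 -0.  ]
```

View pics/w20.png

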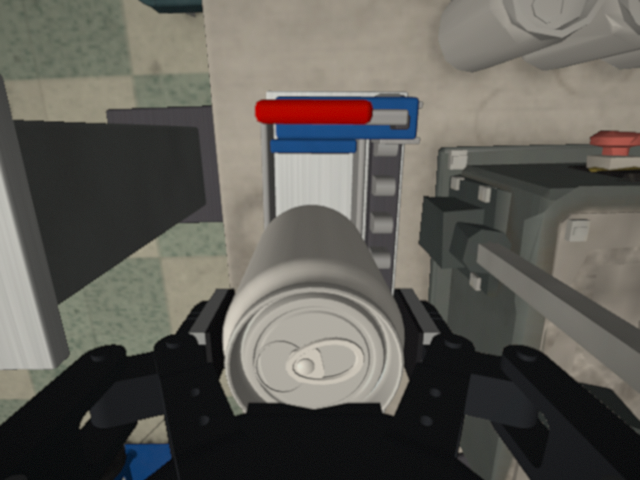

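View pics/s13.png

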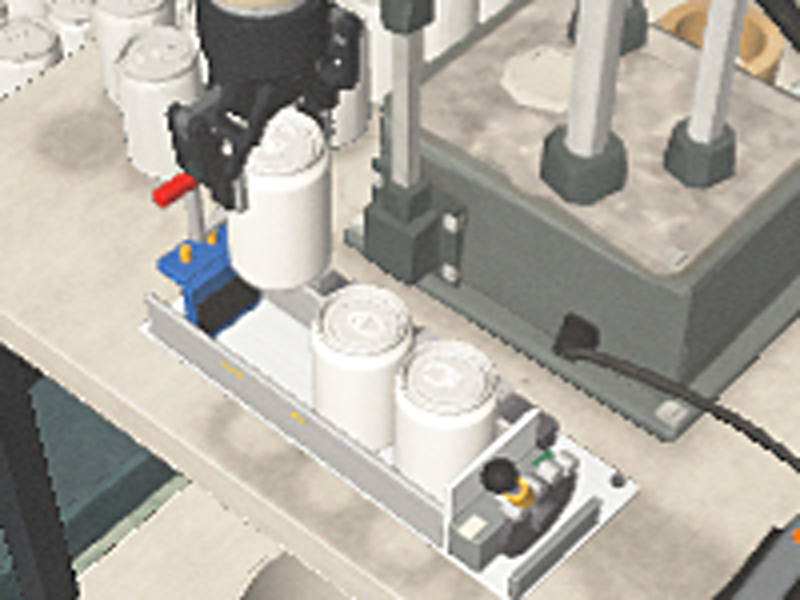

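```bash
python3 -m inch '[[[0,0,2.4,0],[0,0,2.5,0],[0,0,2.5,0],[0,0,2,0],[0,0,1.3,0],[0,0,1,0],[0,0,0.5,0],[0,0,0,0],[0,0,0,0],[0,0,0.2,0],[0,0,0,0]]]'
```

```text
time: 31.43
position: [0.4526, 0.024, 0.0468]
ee_rot: [1.0, -0.014, 0.001, -0.001]
wrist_force: [-8.4, -0.3, 24.0]
opening: 0.0651
```

```bash
python3 -m inch '[[[0,0,0,0],[0,0,0,0],[0,0,0,0],[0,0,0,0],[0,0,-2,0],[0,0,-3,0],[0,0,-3,0],[0,0,-3,0],[0,0,-3,0],[0,0,-3,0],[0,0,0,0],[0,0,0,0]]]' 1
python3 - <<'E'
from h import *
s=state()
im=snapshot("wrist");cv2.imwrite("pics/w21.png",im)
E
```

```text
time: 32.43
position: [0.4524, 0.0241, 0.2159]
ee_rot: [1.0, -0.013, 0.002, -0.001]
wrist_force: [-0.5, -1.0, -0.1]
opening: 0.0853
t32.43 pos [0.4524 0.0241 0.2159] op 0.0853 F [-0.5 -1.  -0.1]
toolx [ 1.    -0.027  0.003] tooly [-0.027 -1.    -0.002] toolz [ 0.003  0.002 -1.   ]
```

View pics/w21.png

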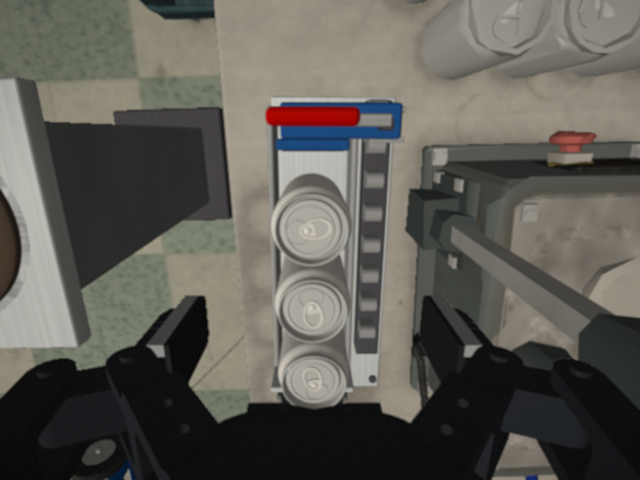

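All three cans stand in the lane (tops at (310,226), (312,309) and (313,380)). Now I turn the jaws and go to the bar.

```bash
python3 -m inch '[[[0,0,0,-7],[0,0,0,-7],[0,0,0,-7],[0,0,0,-7],[0,0,0,-7],[0,0,0,-7],[0,0,0,-7],[0,0,0,-7],[0,0,0,-7],[0,0,0,-7],[0,0,0,-7],[0,0,0,-7]]]';python3 -m inch '[[[0,0,0,-6],[2.5,0,0,0],[3,0,0,0],[2.3,-0.1,0,0],[0,0,0,0],[0,0,0,0],[0,0,0,0]]]'
python3 - <<'E'
from h import *
s=state()
im=snapshot("wrist");cv2.imwrite("pics/w22.png",im)
hsv=cv2.cvtColor(im,40);m=cv2.inRange(hsv,(0,200,80),(8,255,255));m[300:]=0
k=cv2.boundingRect(m);uv=(k[0]+k[2]/2,k[1]+k[3]/2);print(k)
t=onz("wrist",uv,.160);d=t-s["position"];d[2]=0;print(t.round(4),(R.from_quat(s["ee_rot"]).as_matrix().T@d*100).round(2))
E
```

```text
time: 33.48
position: [0.4503, 0.0234, 0.2129]
ee_rot: [0.75, 0.661, -0.001, -0.001]
wrist_force: [-0.9, -0.2, -0.6]
opening: 0.0852
time: 34.07
position: [0.4518, 0.1008, 0.2134]
ee_rot: [0.717, 0.697, -0.001, -0.0]
wrist_force: [-0.9, 0.7, -0.1]
opening: 0.0855
t34.07 pos [0.4518 0.1008 0.2134] op 0.0855 F [-0.9  0.7 -0.1]
toolx [ 0.027  1.    -0.002] tooly [ 1.    -0.027 -0.002] toolz [-0.002 -0.002 -1.   ]
(312, 200, 16, 82)
[0.4524 0.1056 0.16  ] [ 0.48  0.05 -0.  ]
```

View pics/w22.png

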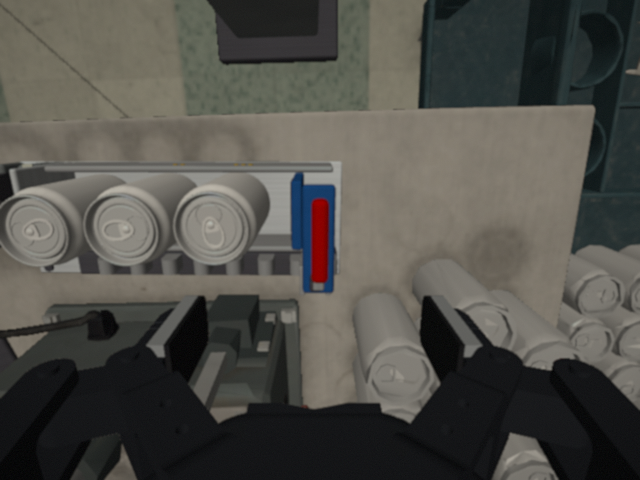

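```bash
python3 -m inch '[[[0.35,0.1,0,0],[0,0,2.5,0],[0,0,3,0],[0,0,3,0],[0,0,1.2,0],[0,0,0,0],[0,0,0,0]]]';python3 -m inch '[[[0,0,0,0],[0,0,0,0],[0,0,0,0],[0,0,0,0],[0,0,0,0],[0,0,0,0],[0,0,0,0],[0,0,0,0]]]' -1; python3 -m inch '[[[0,0,-0.6,0],[0,0,-0.6,0],[0,0,-0.6,0],[0,0,-0.6,0],[0,0,0,0],[0,0,0,0],[0,0,0,0]]]'
python3 - <<'E'
from h import *
s=state()
im=snapshot("scene");cv2.imwrite("pics/s14.png",cv2.resize(im[190:350,220:420],None,fx=4,fy=3.75,interpolation=2))
E
```

```text
time: 34.7
position: [0.4535, 0.1044, 0.1174]
ee_rot: [0.717, 0.697, -0.001, -0.0]
wrist_force: [0.9, -0.5, -0.1]
opening: 0.0852
time: 35.37
position: [0.4537, 0.1051, 0.1181]
ee_rot: [0.717, 0.697, 0.0, -0.0]
wrist_force: [-1.5, -0.6, 6.4]
opening: 0.0097
time: 35.95
position: [0.4536, 0.1051, 0.1414]
ee_rot: [0.717, 0.697, 0.0, 0.0]
wrist_force: [4.1, 1.4, -9.8]
opening: 0.0098
t35.95 pos [0.4536 0.1051 0.1414] op 0.0098 F [ 4.1  1.4 -9.8]
toolx [ 0.027  1.    -0.   ] tooly [ 1.    -0.027  0.   ] toolz [ 0. -0. -1.]
```

View pics/s14.png

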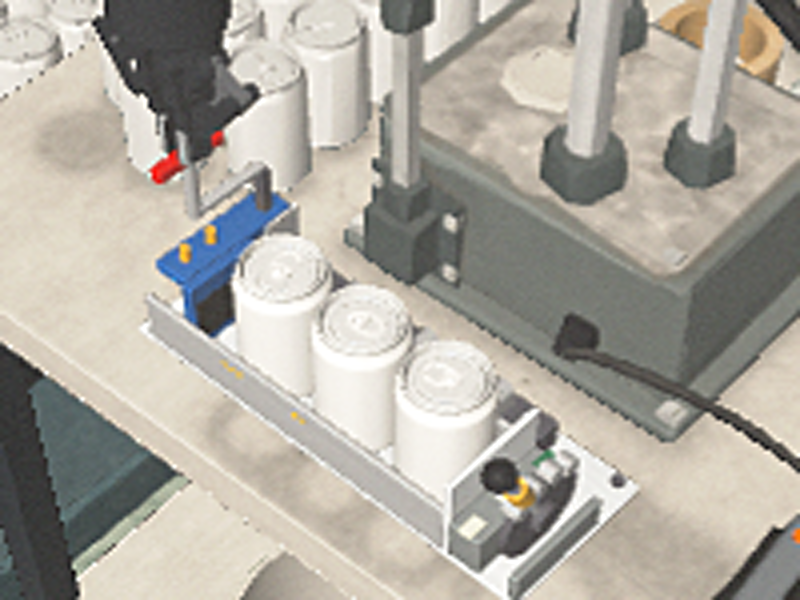

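```bash
python3 -m inch '[[[-0.4,0,0,0],[-0.5,0,0,0],[-0.5,0,0,0],[-0.5,0,0,0],[-0.5,0,0,0],[-0.4,0,0,0],[-0.3,0,0,0],[-0.2,0,0,0],[-0.1,0,0,0],[0,0,0,0],[0,0,0,0]]]';python3 -m inch '[[[-0.1,0,0,0],[-0.1,0,0,0],[0,0,0,0],[0,0,0,0]]]'
python3 - <<'E'
from h import *
s=state()
im=snapshot("wrist");cv2.imwrite("pics/w23.png",im)
im=snapshot("scene");cv2.imwrite("pics/s15.png",cv2.resize(im[190:350,220:420],None,fx=4,fy=3.75,interpolation=2))
E
```

```text
time: 36.92
position: [0.4526, 0.0717, 0.1417]
ee_rot: [0.717, 0.697, 0.0, -0.0]
wrist_force: [3.4, 3.6, -8.6]
opening: 0.0097
time: 37.25
position: [0.4526, 0.0702, 0.1417]
ee_rot: [0.716, 0.698, 0.001, -0.001]
wrist_force: [3.8, 6.6, -9.8]
opening: 0.0094
t37.25 pos [0.4526 0.0702 0.1417] op 0.0094 F [ 3.8  6.6 -9.8]
toolx [0.027 1.    0.002] tooly [ 1.    -0.027  0.   ] toolz [ 0.     0.002 -1.   ]
```

View pics/s15.png

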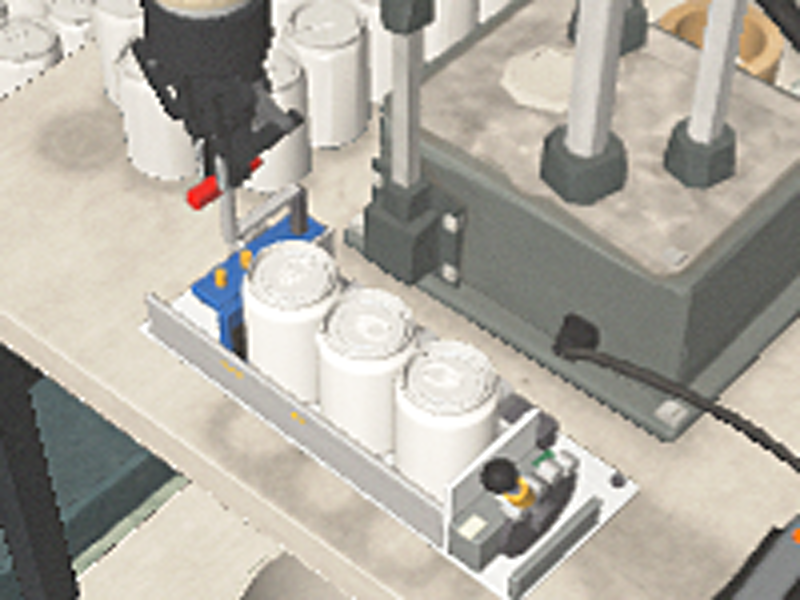

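View pics/w23.png

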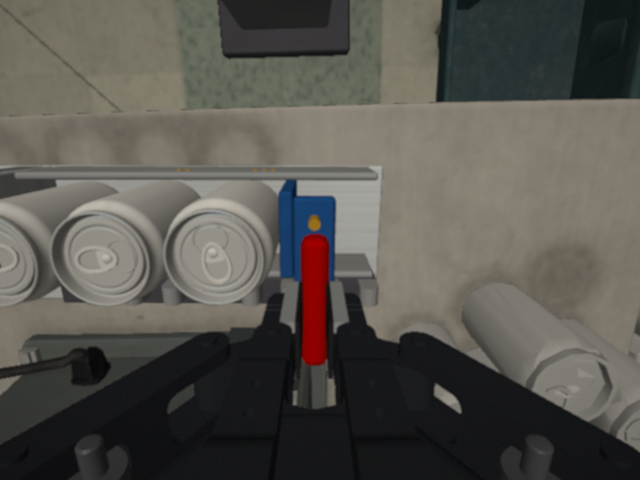

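```bash
python3 -m inch '[[[-0.1,0,0,0],[-0.1,0,0,0],[0,0,0,0],[0,0,0,0]]]';python3 -m inch '[[[-0.1,0,0,0],[0,0,0,0],[0,0,0,0],[0,0,0,0]]]'
```

```text
time: 37.68
position: [0.4525, 0.0685, 0.1417]
ee_rot: [0.716, 0.698, 0.001, -0.001]
wrist_force: [2.5, 6.7, -9.7]
opening: 0.0099
time: 38.02
position: [0.4525, 0.0676, 0.1417]
ee_rot: [0.716, 0.698, 0.001, -0.001]
wrist_force: [2.9, 7.5, -8.4]
opening: 0.0099
```

```bash
python3 -m inch '[[[-0.1,0,0,0],[0,0,0,0],[0,0,0,0],[0,0,0,0]]]';python3 -m inch '[[[-0.1,0,0,0],[0,0,0,0],[0,0,0,0],[0,0,0,0]]]'
```

```text
time: 38.35
position: [0.4524, 0.0666, 0.1417]
ee_rot: [0.716, 0.698, 0.001, -0.001]
wrist_force: [3.1, 6.7, -9.3]
opening: 0.0096
time: 38.68
position: [0.4524, 0.0664, 0.1418]
ee_rot: [0.716, 0.698, 0.001, -0.001]
wrist_force: [2.3, 10.6, -10.0]
opening: 0.0094
```

The force rises at y=.0664, so the row is packed against the wall (carriage 0.1625). I back off 3 mm to the notch, lower the bar and release it.

```bash
python3 -m inch '[[[0.2,0,0,0],[0.2,0,0,0],[0,0,0,0],[0,0,0,0],[0,0,0,0]]]'; python3 -m inch '[[[0,0,0.6,0],[0,0,0.6,0],[0,0,0.6,0],[0,0,0.5,0],[0,0,0,0],[0,0,0,0]]]'; python3 -m inch '[[[0,0,0,0],[0,0,0,0],[0,0,0,0],[0,0,0,0],[0,0,0,0],[0,0,-2,0],[0,0,-3,0],[0,0,-3,0],[0,0,-1,0],[0,0,0,0],[0,0,0,0],[0,0,0,0]]]' 0.6
python3 - <<'E'
from h import *
s=state()
im=snapshot("wrist");cv2.imwrite("pics/w24.png",im)
im=snapshot("scene");cv2.imwrite("pics/s16.png",cv2.resize(im[190:350,220:420],None,fx=4,fy=3.75,interpolation=2))
E
```

```text
time: 39.1
position: [0.4524, 0.0676, 0.1415]
ee_rot: [0.717, 0.697, -0.0, 0.0]
wrist_force: [3.4, -0.3, -9.8]
opening: 0.0094
time: 39.6
position: [0.4526, 0.0683, 0.1183]
ee_rot: [0.717, 0.697, -0.0, -0.0]
wrist_force: [1.3, -0.3, -7.0]
opening: 0.0097
time: 40.6
position: [0.4518, 0.0681, 0.2076]
ee_rot: [0.717, 0.698, -0.001, -0.0]
wrist_force: [0.1, -0.0, 0.1]
opening: 0.0679
t40.60 pos [0.4518 0.0681 0.2076] op 0.0679 F [ 0.1 -0.   0.1]
toolx [ 0.027  1.    -0.   ] tooly [ 1.    -0.027 -0.001] toolz [-0.001 -0.    -1.   ]
```

View pics/s16.png

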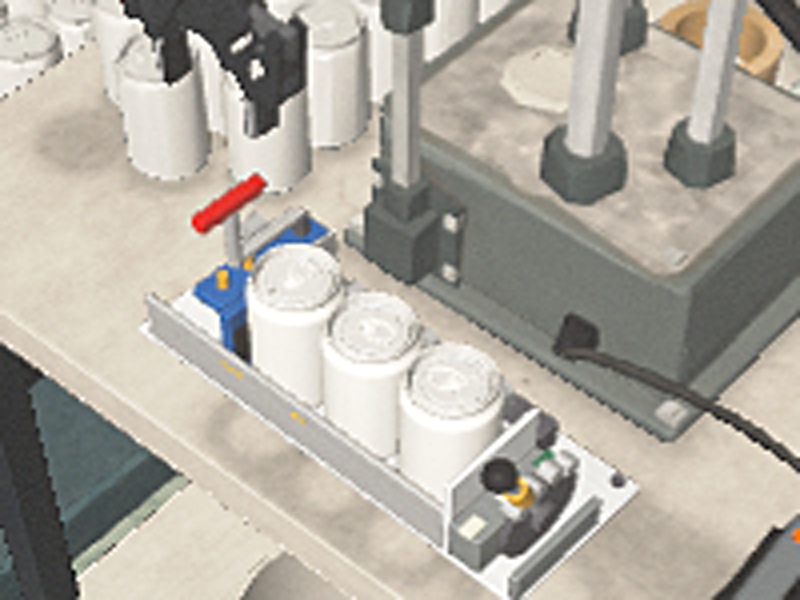

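View pics/w24.png

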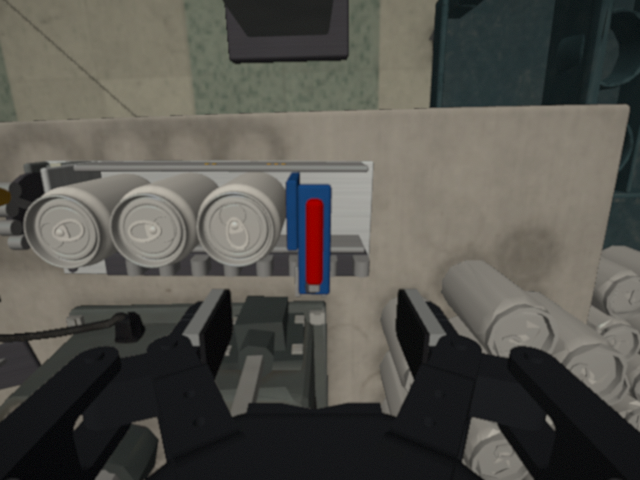

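Run:
```python
from h import *
s=env.observe()
def red(im,box):
  hsv=cv2.cvtColor(im,40);m=cv2.inRange(hsv,(0,170,70),(9,255,255));M=np.zeros_like(m);x0,y0,x1,y1=box;M[y0:y1,x0:x1]=m[y0:y1,x0:x1]
  (c,sz,a)=cv2.minAreaRect(cv2.findNonZero(M));return c,sz
w,sw=red(cv2.imread("pics/w24.png"),(290,180,350,300))
sc=snapshot("scene");c,ss=red(sc,(255,220,300,260))
print(w,sw,c,ss,two(ray("wrist",w,s),ray("scene",c)))
# same for earlier: original pose s0 scene with w3
c0,_=red(cv2.imread("pics/scene0.png"),(300,255,335,290));w0,_=red(cv2.imread("pics/w3.png"),(330,170,370,260))
s3=dict(position=np.array([.4542,-.0927,.2534]),ee_rot=np.array([.706,.708,0,0]))
print(c0,w0,two(ray("wrist",w0,s3),ray("scene",c0)))
# can tops vs wall
for uv in[(68,229),(152,229),(238,225)]:print(onz("wrist",uv,.128,s).round(4))
```

```text
(314.0, 241.5) (83.0, 14.0) (276.6230773925781, 244.01539611816406) (4.648406982421875, 20.610862731933594) (array([0.45176821, 0.06896619, 0.15612245]), np.float64(0.00018880767125829343))
(314.2131042480469, 270.6557312011719) (350.1318054199219, 217.0611572265625) (array([ 0.44799388, -0.0633171 ,  0.15707525]), np.float64(0.0003634990766543951))
[ 0.4456 -0.1165  0.128 ]
[ 0.4472 -0.0525  0.128 ]
[0.4459 0.0125 0.128 ]
```

The bar is down (z .156, against .157 at the start) and the carriage is at ≈0.165, so the row is closed. Now the lever: I shut the fingers and go in front of the knob.

```bash
python3 -m inch '[[[-2,-1,0,0],[-3,-1,0,0],[-3,-1,0,0],[-3,-1,0,0],[-3,-1,0,0],[-3,-1,0,0],[-3,-1,0,0],[-3,-1,0,0],[-3,-0.5,0,0],[-0.8,0,0,0],[0,0,0,0],[0,0,0,0]]]' -1
python3 - <<'E'
from h import *
s=state()
im=snapshot("wrist");cv2.imwrite("pics/w25.png",im)
im=snapshot("scene");cv2.imwrite("pics/s17.png",cv2.resize(im[190:350,220:420],None,fx=4,fy=3.75,interpolation=2))
E
```

```text
time: 41.75
position: [0.36, -0.1972, 0.2081]
ee_rot: [0.717, 0.697, -0.0, -0.0]
wrist_force: [0.1, -0.6, 0.4]
opening: -0.0
t41.75 pos [ 0.36   -0.1972  0.2081] op -0.0000 F [ 0.1 -0.6  0.4]
toolx [0.028 1.    0.   ] tooly [ 1.    -0.028 -0.001] toolz [-0.001  0.    -1.   ]
```

View pics/w25.png

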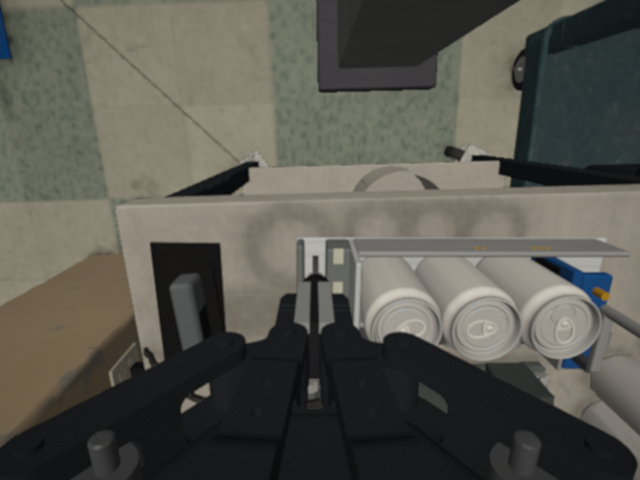

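View pics/s17.png

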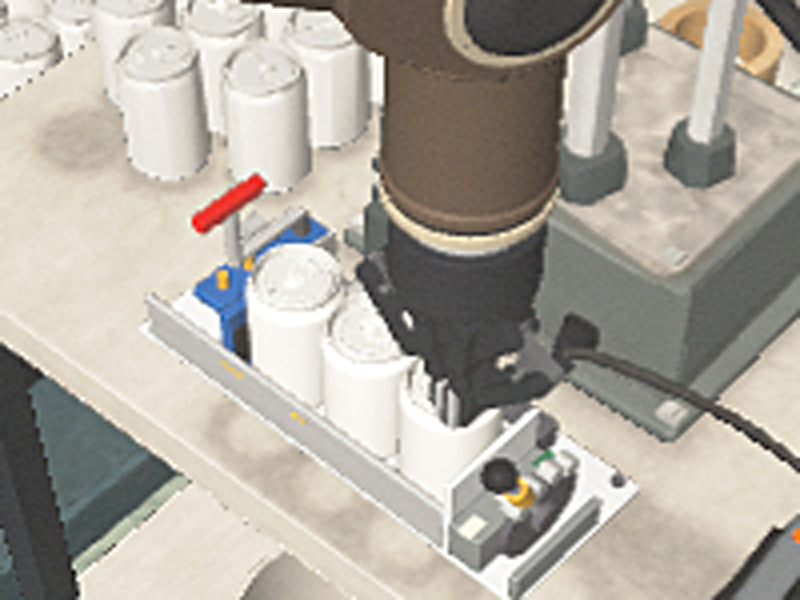

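```bash
python3 -m inch '[[[0,0,3,0],[0,0,3,0],[0,0,3,0],[0,0,2.7,0],[0,0,0,0],[0,0,0,0]]]'; python3 -m inch '[[[0,1,0,0],[0,0.8,0,0],[0,0.6,0,0],[0,0.6,0,0],[0,0.6,0,0],[0,0.6,0,0],[0,0.6,0,0],[0,0,0,0],[0,0,0,0]]]'
python3 - <<'E'
from h import *
s=state()
im=snapshot("wrist");cv2.imwrite("pics/w26.png",im)
im=snapshot("scene");cv2.imwrite("pics/s18.png",cv2.resize(im[190:350,220:420],None,fx=4,fy=3.75,interpolation=2))
E
```

```text
time: 42.35
position: [0.3593, -0.1967, 0.091]
ee_rot: [0.716, 0.698, -0.001, -0.001]
wrist_force: [0.4, -0.0, 1.4]
opening: 0.0001
time: 43.1
position: [0.4101, -0.1988, 0.0926]
ee_rot: [0.716, 0.698, 0.001, 0.001]
wrist_force: [-0.1, -0.4, -0.8]
opening: -0.0001
t43.10 pos [ 0.4101 -0.1988  0.0926] op -0.0001 F [-0.1 -0.4 -0.8]
toolx [ 0.026  1.    -0.   ] tooly [ 1.    -0.026  0.003] toolz [ 0.003 -0.001 -1.   ]
```

View pics/w26.png

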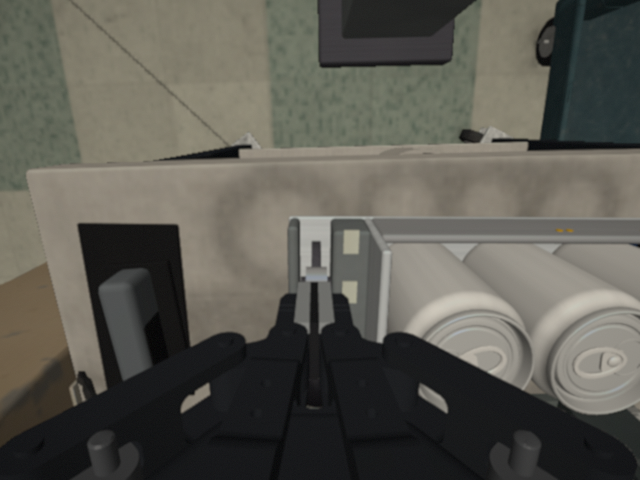

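View pics/s18.png

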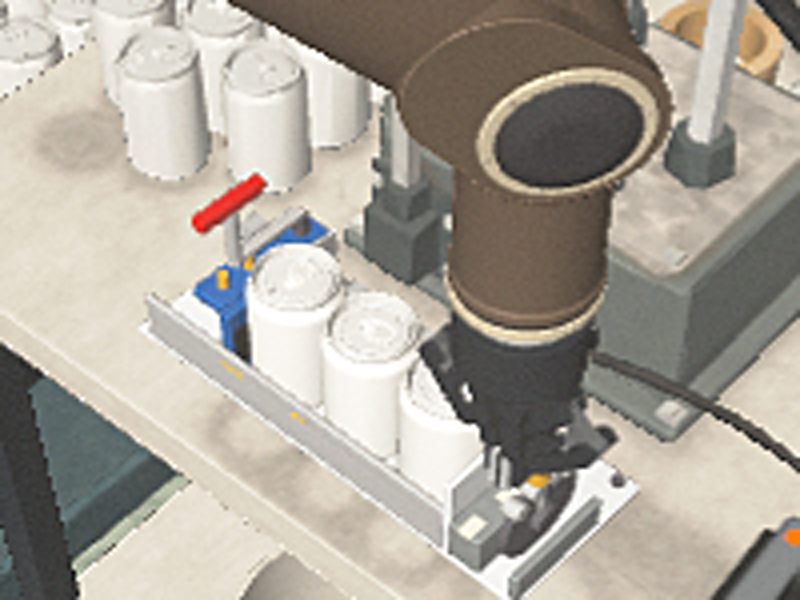

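The knob is being pushed and the lever is near upright. Continuing.

```bash
python3 -m inch '[[[0,0.6,0,0],[0,0.6,0,0],[0,0.6,0,0],[0,0.6,0,0],[0,0.6,0,0],[0,0.6,0,0],[0,0.6,0,0],[0,0.6,0,0],[0,0.5,0,0],[0,0,0,0],[0,0,0,0]]]'
python3 - <<'E'
from h import *
s=state()
im=snapshot("scene");cv2.imwrite("pics/s19.png",cv2.resize(im[190:350,220:420],None,fx=4,fy=3.75,interpolation=2))
E
```

```text
time: 44.12
position: [0.4622, -0.2004, 0.0918]
ee_rot: [0.717, 0.698, 0.0, 0.001]
wrist_force: [-0.0, 0.2, 0.7]
opening: -0.0
t44.12 pos [ 0.4622 -0.2004  0.0918] op -0.0000 F [-0.   0.2  0.7]
toolx [ 0.027  1.    -0.001] tooly [ 1.    -0.027  0.001] toolz [ 0.001 -0.001 -1.   ]
```

View pics/s19.png

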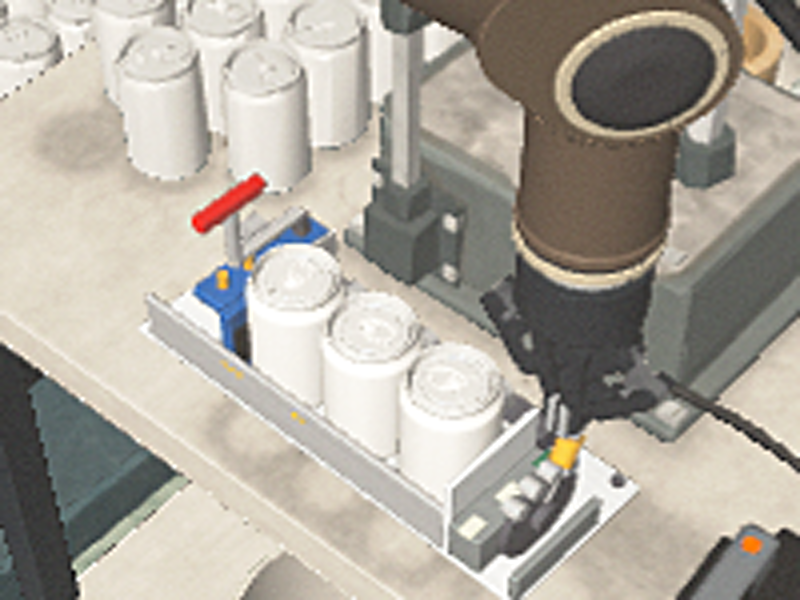

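```bash
python3 -m inch '[[[0,-2,0,0],[0,-3,0,0],[0,-2,-2,0],[0,0,-3,0],[0,0,-3,0],[-2,0,-3,0],[0,0,0,0],[0,0,0,0],[0,0,0,0]]]'
python3 - <<'E'
from h import *
s=state()
im=snapshot("scene");cv2.imwrite("pics/s20.png",cv2.resize(im[220:380,300:500],None,fx=4,fy=3.75,interpolation=2))
im=snapshot("wrist");cv2.imwrite("pics/w27.png",im)
im=snapshot("top");cv2.imwrite("pics/t2.png",cv2.resize(im[150:345,360:500],None,fx=4,fy=3,interpolation=2))
E
```

```text
time: 44.92
position: [0.3905, -0.2178, 0.2012]
ee_rot: [0.717, 0.697, 0.0, -0.0]
wrist_force: [0.2, 1.1, -0.6]
opening: -0.0003
t44.92 pos [ 0.3905 -0.2178  0.2012] op -0.0003 F [ 0.2  1.1 -0.6]
toolx [0.027 1.    0.001] tooly [ 1.    -0.027  0.   ] toolz [ 0.     0.001 -1.   ]
```

View pics/s20.png

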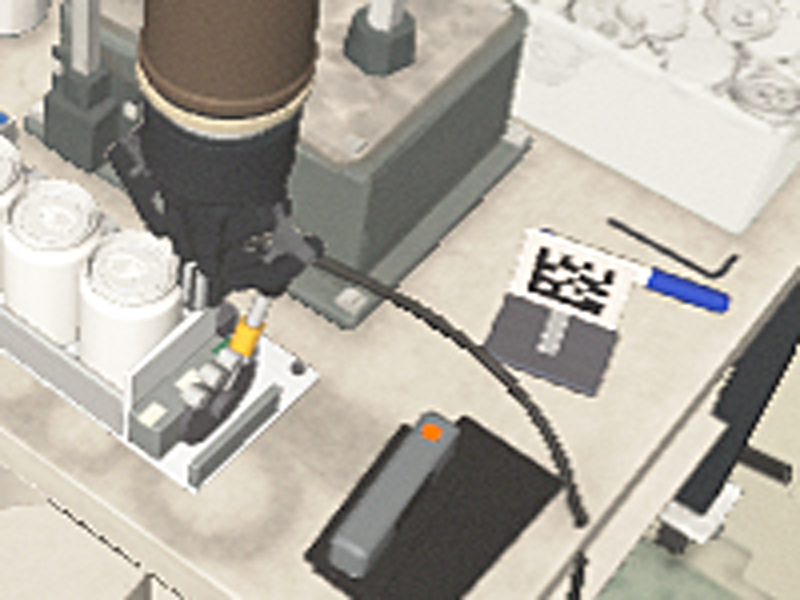

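View pics/t2.png

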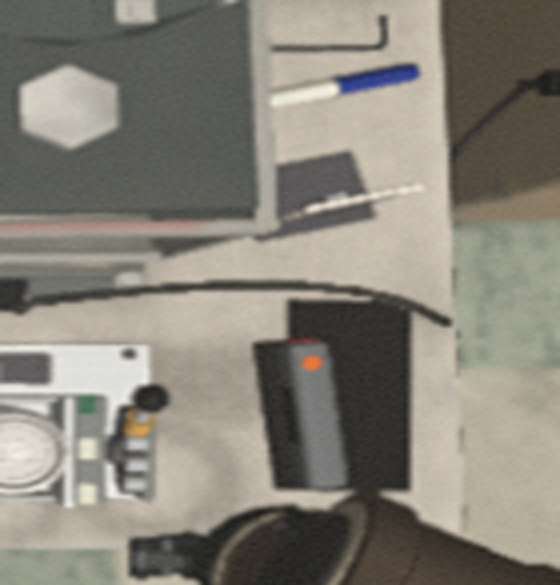

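The lever leans to the green mark. The scanner has been knocked sideways and now straddles the left edge of the pad. Next I measure the knob, cable, scanner and code.

Run:
```python
from h import *
T=lambda x,y:(x/4+360,y/3+150);S=lambda x,y:(x/4+300,y/3.75+220)
for a in(.37,.45,.53,0):
  P=np.array([.4461+.098*np.sin(a),-.1985,.05+.098*np.cos(a)]);print(a,P.round(3),((proj("top",P)[0]-[360,150])*[4,3]).round(0))
def t2(l,a,b):
  x,g=two(ray("top",T(*a)),ray("scene",S(*b)));print(l,x.round(4),"gap",g.round(4))
t2("dot",(313,363),(432,432))
t2("cable end",(450,323),(582,522))
for u in[(300,292),(220,286),(130,290),(380,300)]:
  p,d=ray("top",T(*u)); 
  for z in(0,.03,.06,.1):
    q=p+d*(z-p[2])/d[2];print("cable",u,z,((proj("scene",q)[0]-[300,220])*[4,3.75]).round(0))
for u in[(289,302),(410,302),(410,489)]:print("pad corner top",onz("top",T(*u),.004).round(4))
for u in[(470,415),(562,485),(305,560)]:print("pad corner scene",onz("scene",S(*u),.004).round(4))
for u in[(255,345),(277,488),(345,487),(328,345)]:print("foot top",onz("top",T(*u),.01).round(4))
```

```text
0.37 [ 0.482 -0.198  0.141] [147. 407.]
0.45 [ 0.489 -0.198  0.138] [146. 397.]
0.53 [ 0.496 -0.198  0.135] [145. 388.]
0 [ 0.446 -0.198  0.148] [151. 455.]
dot [ 0.5114 -0.315   0.049 ] gap 0.0003
cable end [ 0.5423 -0.4136  0.0038] gap 0.0009
cable (300, 292) 0 [480. 417.]
cable (300, 292) 0.03 [477. 389.]
cable (300, 292) 0.06 [474. 360.]
cable (300, 292) 0.1 [470. 319.]
cable (220, 286) 0 [420. 372.]
cable (220, 286) 0.03 [418. 344.]
cable (220, 286) 0.06 [415. 316.]
cable (220, 286) 0.1 [412. 276.]
cable (130, 290) 0 [348. 330.]
cable (130, 290) 0.03 [346. 303.]
cable (130, 290) 0.06 [344. 276.]
cable (130, 290) 0.1 [341. 237.]
cable (380, 300) 0 [541. 467.]
cable (380, 300) 0.03 [538. 438.]
cable (380, 300) 0.06 [534. 408.]
cable (380, 300) 0.1 [529. 366.]
pad corner top [ 0.5626 -0.3125  0.004 ]
pad corner top [ 0.5609 -0.3894  0.004 ]
pad corner top [ 0.4049 -0.3843  0.004 ]
pad corner scene [ 0.5658 -0.3155  0.004 ]
pad corner scene [ 0.5574 -0.3893  0.004 ]
pad corner scene [ 0.4075 -0.2987  0.004 ]
foot top [ 0.5271 -0.2886  0.01  ]
foot top [ 0.4084 -0.299   0.01  ]
foot top [ 0.4082 -0.3417  0.01  ]
foot top [ 0.5261 -0.3346  0.01  ]
```

```bash
python3 -m inch '[[[-2,1,-2,0],[-3,2,-2,0],[-3,2,-2,0],[-3,1.5,0,0],[-2,1,0,0],[0,1,0,0],[0,0,0,0],[0,0,0,0],[0,0,0,0]]]' 1
python3 - <<'E'
from h import *
s=state()
im=snapshot("wrist");cv2.imwrite("pics/w28.png",im)
im=snapshot("scene");cv2.imwrite("pics/s21.png",cv2.resize(im[265:375,380:490],None,fx=6,fy=5.4,interpolation=2))
E
```

```text
time: 45.82
position: [0.4716, -0.3493, 0.2608]
ee_rot: [0.716, 0.698, -0.0, -0.001]
wrist_force: [0.4, -0.9, 0.5]
opening: 0.0855
t45.82 pos [ 0.4716 -0.3493  0.2608] op 0.0855 F [ 0.4 -0.9  0.5]
toolx [0.027 1.    0.001] tooly [ 1.    -0.027 -0.001] toolz [-0.001  0.001 -1.   ]
```

View pics/w28.png

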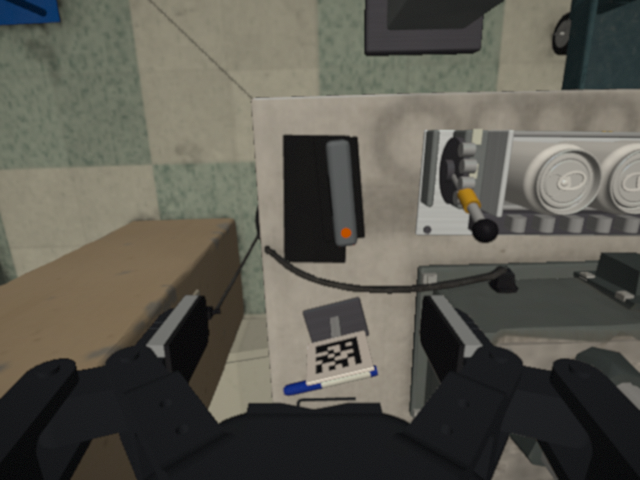

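View pics/s21.png

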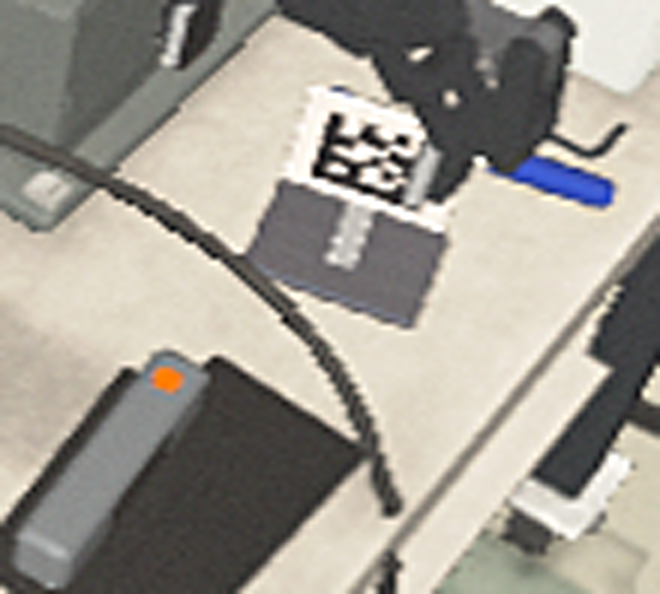

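Run:
```python
from h import *
im=cv2.imread("pics/w28.png");cv2.imwrite("pics/w28a.png",cv2.resize(im[240:405,250:440],None,fx=4,fy=3.6,interpolation=2))
cv2.imwrite("pics/w28b.png",cv2.resize(im[125:270,270:390],None,fx=5,fy=4,interpolation=2))
```

```text
(no output)
```

View pics/w28a.png

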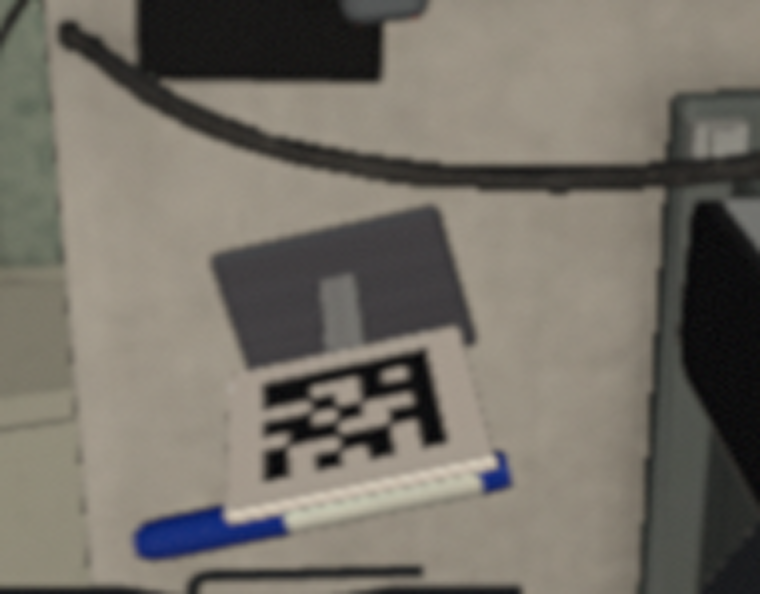

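View pics/w28b.png

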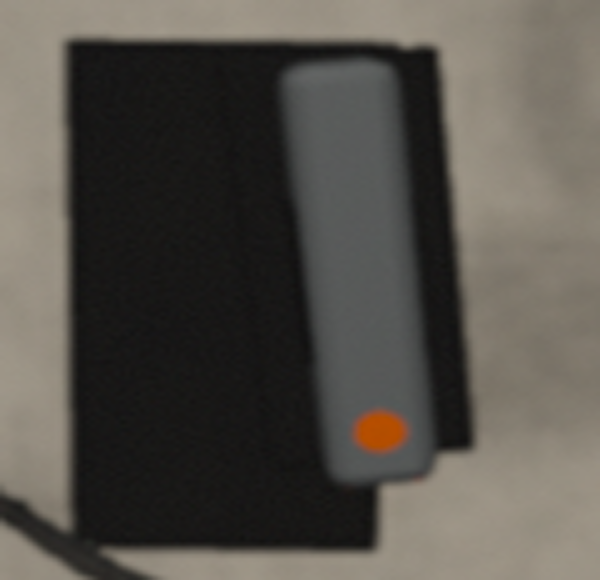

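Run:
```python
from h import *
s=env.observe()
W=lambda x,y:(x/4+250,y/3.6+240);S=lambda x,y:(x/4+300,y/3.75+220);B=lambda x,y:(x/5+270,y/4+125)
def t2(l,a,b):
  x,g=two(ray("wrist",W(*a),s),ray("scene",S(*b)));print(l,x.round(4),"gap",g.round(4));return x
t2("code",(350,415),(572,280))
a=t2("plate b +y",(462,328),(512,295));b=t2("plate b -y",(240,370),(617,332));c=t2("plate t +y",(498,460),(533,228));d=t2("plate t -y",(228,517),(640,262))
for p,q in((a,b),(c,d)):print("yaw of face: plate dir",(p-q).round(4),np.degrees(np.arctan2(-(p-q)[0],(p-q)[1])))
f=onz("wrist",W(213,258),.003);g=onz("wrist",W(435,207),.003);print("base front",f,g,np.degrees(np.arctan2(-(g-f)[0],(g-f)[1])))
cs=[((300,155),None)]
# cable: sample wrist points, find scene height using col match
sc=[(345,265),(400,295),(455,325),(500,365),(545,430),(582,522)]
for u in[(75,35),(200,118),(270,148),(340,165),(450,177),(560,180),(650,175)]:
  p,dd=ray("wrist",W(*u),s);best=None
  for z in np.arange(0,.15,.002):
    q=p+dd*(z-p[2])/dd[2];v=(proj("scene",q)[0]-[300,220])*[4,3.75]
    e=abs(np.interp(v[0],[k[0] for k in sc],[k[1] for k in sc])-v[1])
    if best is None or e<best[0]:best=(e,q)
  print("cable",u,best[0].round(1),best[1].round(3))
# scanner top rounded bar: z 42 above underside ~ pad 4 -> .046
for u in[(285,75),(400,70),(435,470),(330,480)]:print("bar top",onz("wrist",B(*u),.046,s).round(4))
x=onz("wrist",B(380,431),.046,s);print("dot",x)
for u in[(70,42),(435,48),(77,545),(375,548),(472,447)]:print("pad/foot",onz("wrist",B(*u),.004,s).round(4),onz("wrist",B(*u),.010,s).round(4))
```

```text
code [ 0.6452 -0.3257  0.088 ] gap 0.0
plate b +y [ 0.655  -0.286   0.0239] gap 0.0016
plate b -y [ 0.6639 -0.3586  0.0353] gap 0.0017
plate t +y [ 0.6584 -0.2854  0.0968] gap 0.0017
plate t -y [ 0.6508 -0.3599  0.1303] gap 0.0015
yaw of face: plate dir [-0.0088  0.0726 -0.0114] 6.940129851459776
yaw of face: plate dir [ 0.0076  0.0745 -0.0334] -5.844288265897811
base front [ 0.6344331  -0.36656217  0.003     ] [ 0.61535705 -0.29167484  0.003     ] 14.291027216280613
cable (75, 35) 0.1 [ 0.537 -0.404  0.028]
cable (200, 118) 0.1 [ 0.567 -0.368  0.03 ]
cable (270, 148) 0.1 [ 0.576 -0.346  0.036]
cable (340, 165) 0.2 [ 0.568 -0.327  0.068]
cable (450, 177) 0.1 [ 0.566 -0.298  0.084]
cable (560, 180) 0.3 [ 0.569 -0.268  0.082]
cable (650, 175) 0.1 [ 0.569 -0.243  0.08 ]
bar top [ 0.4136 -0.3326  0.046 ]
bar top [ 0.4129 -0.3081  0.046 ]
bar top [ 0.5248 -0.2998  0.046 ]
bar top [ 0.5272 -0.324   0.046 ]
dot [ 0.5127777  -0.31245267  0.046     ]
pad/foot [ 0.4043 -0.3814  0.004 ] [ 0.4042 -0.3809  0.01  ]
pad/foot [ 0.4081 -0.2958  0.004 ] [ 0.408  -0.2965  0.01  ]
pad/foot [ 0.561  -0.3872  0.004 ] [ 0.5588 -0.3866  0.01  ]
pad/foot [ 0.564  -0.3101  0.004 ] [ 0.5617 -0.3106  0.01  ]
pad/foot [ 0.5305 -0.2855  0.004 ] [ 0.5288 -0.2863  0.01  ]
```

Run:
```python
from h import *
s=env.observe()
W=lambda x,y:(x/4+250,y/3.6+240)
o=lambda u,z:onz("wrist",W(*u),z,s)
print("code wrist z.1",o((350,415),.1))
for u,v,z in[((462,328),(240,370),.065),((498,460),(228,517),.135),((428,350),(262,387),.0755),((445,442),(265,480),.1245)]:
  a,b=o(u,z),o(v,z);print(z,a.round(4),b.round(4),"len",np.linalg.norm(a-b).round(4),"mid",((a+b)/2).round(4),"yaw",np.degrees(np.arctan2(-(a-b)[0],(a-b)[1])).round(1))
im=cv2.imread("pics/scene0.png");cv2.imwrite("pics/sz.png",cv2.resize(im[270:330,415:475],None,fx=10,fy=10,interpolation=2))
```

```text
code wrist z.1 [ 0.63690817 -0.32644403  0.1       ]
0.065 [ 0.6289 -0.291   0.065 ] [ 0.6429 -0.3571  0.065 ] len 0.0676 mid [ 0.6359 -0.3241  0.065 ] yaw 12.0
0.135 [ 0.6282 -0.2917  0.135 ] [ 0.6451 -0.3596  0.135 ] len 0.0699 mid [ 0.6367 -0.3257  0.135 ] yaw 14.0
0.0755 [ 0.6303 -0.3023  0.0755] [ 0.6426 -0.3506  0.0755] len 0.0499 mid [ 0.6365 -0.3264  0.0755] yaw 14.3
0.1245 [ 0.6296 -0.3036  0.1245] [ 0.6411 -0.35    0.1245] len 0.0479 mid [ 0.6353 -0.3268  0.1245] yaw 13.9
```

View pics/sz.png

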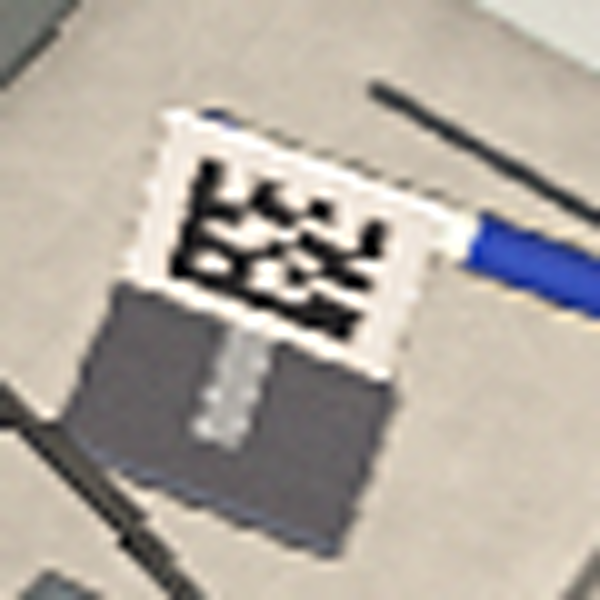

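The code measures consistently (49 mm wide, same x at every height): middle at (.636,-.326,.100), stand yaw ≈14°. The scanner is at (.470,-.317) with yaw ≈4.6°, and the pad centre is at (.484,-.344). Next I align and descend onto the scanner.

```bash
python3 -m inch '[[[0,0,0,-6.1],[1.6,0.1,0,0],[1.65,0,0,0],[0,0,3,0],[0,0,3,0],[0,0,3,0],[0,0,3,0],[0,0,3,0],[0,0,0,0],[0,0,0,0],[0,0,0,0]]]'
python3 - <<'E'
from h import *
s=state()
im=snapshot("wrist");cv2.imwrite("pics/w29.png",im)
print(proj("scene",(.636,-.326,.1)))
im=snapshot("scene");cv2.imwrite("pics/s22.png",cv2.resize(im[240:390,330:490],None,fx=5,fy=4,interpolation=2))
E
```

```text
time: 46.83
position: [0.4712, -0.3185, 0.1134]
ee_rot: [0.679, 0.735, 0.0, 0.001]
wrist_force: [-0.0, -0.3, -0.0]
opening: 0.0856
t46.83 pos [ 0.4712 -0.3185  0.1134] op 0.0856 F [-0.  -0.3 -0. ]
toolx [-0.079  0.997 -0.001] tooly [0.997 0.079 0.002] toolz [ 0.002 -0.001 -1.   ]
[[442.14292697 294.12923622]]
```

View pics/w29.png

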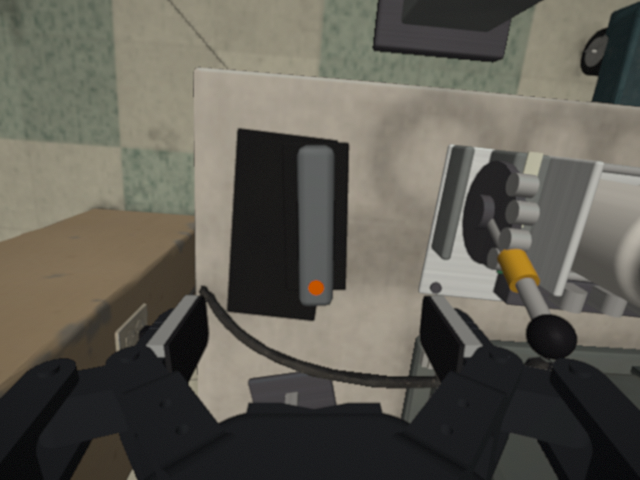

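View pics/s22.png

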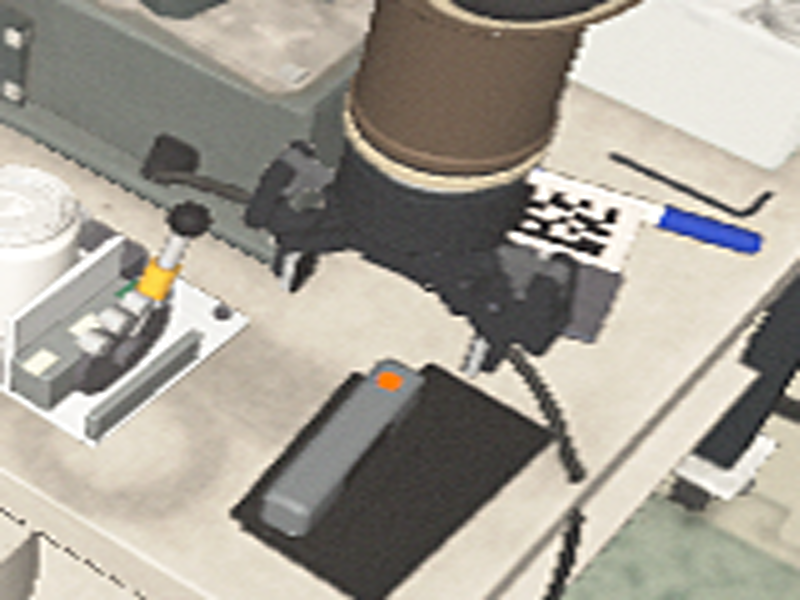

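Run:
```python
from h import *
s=env.observe();Rm=R.from_quat(s["ee_rot"]).as_matrix()
for u in[(316,147),(316,305),(299,160),(334,160),(300,290),(332,290),(316.5,288)]:
  t=onz("wrist",u,.046);d=t-s["position"];print(u,t.round(4),(Rm.T@d*100).round(2))
```

```text
(316, 147) [ 0.4107 -0.3213  0.046 ] [ 0.24 -6.12  6.76]
(316, 305) [ 0.5272 -0.3117  0.046 ] [0.28 5.57 6.79]
(299, 160) [ 0.4202 -0.332   0.046 ] [-0.9  -5.26  6.76]
(334, 160) [ 0.4183 -0.3084  0.046 ] [ 1.46 -5.26  6.76]
(300, 290) [ 0.5158 -0.3247  0.046 ] [-0.93  4.33  6.79]
(332, 290) [ 0.5138 -0.3007  0.046 ] [1.47 4.32 6.79]
(316.5, 288) [ 0.5131 -0.3125  0.046 ] [0.31 4.16 6.79]
```

```bash
python3 -m inch '[[[0.25,-0.25,0,0],[0,0,3,0],[0,0,3,0],[0,0,3,0],[0,0,2.5,0],[0,0,1.9,0],[0,0,0,0],[0,0,0,0],[0,0,0,0]]]'
python3 - <<'E'
from h import *
s=state()
im=snapshot("wrist");cv2.imwrite("pics/w30.png",im)
E
```

```text
time: 47.68
position: [0.4687, -0.3166, -0.0208]
ee_rot: [0.679, 0.734, 0.0, 0.001]
wrist_force: [-0.4, 0.0, -0.1]
opening: 0.0855
t47.68 pos [ 0.4687 -0.3166 -0.0208] op 0.0855 F [-0.4  0.  -0.1]
toolx [-0.079  0.997 -0.001] tooly [0.997 0.079 0.002] toolz [ 0.002 -0.001 -1.   ]
```

View pics/w30.png

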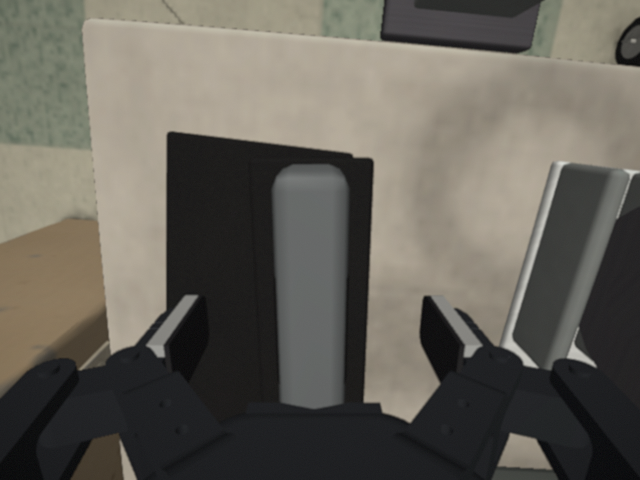

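Well centred (bar at columns 273–350 between the fingers). Closing.

```bash
python3 -m inch '[[[0,0,0,0],[0,0,0,0],[0,0,0,0],[0,0,0,0],[0,0,0,0],[0,0,0,0],[0,0,0,0],[0,0,0,0]]]' -1; python3 -m inch '[[[0,0,-0.5,0],[0,0,-1,0],[0,0,-1.5,0],[0,0,0,0],[0,0,0,0],[0,0,0,0]]]'
python3 - <<'E'
from h import *
s=state()
im=snapshot("wrist");cv2.imwrite("pics/w31.png",im)
im=snapshot("scene");cv2.imwrite("pics/s23.png",cv2.resize(im[240:390,330:490],None,fx=5,fy=4,interpolation=2))
E
```

```text
time: 48.4
position: [0.4683, -0.3161, -0.0219]
ee_rot: [0.679, 0.735, 0.0, 0.0]
wrist_force: [-0.7, 0.7, 6.0]
opening: 0.0253
time: 48.9
position: [0.4679, -0.3154, 0.0074]
ee_rot: [0.678, 0.735, 0.0, -0.0]
wrist_force: [0.8, -0.6, -2.1]
opening: 0.025
t48.90 pos [ 0.4679 -0.3154  0.0074] op 0.0250 F [ 0.8 -0.6 -2.1]
toolx [-0.08   0.997  0.   ] tooly [0.997 0.08  0.   ] toolz [ 0.  0. -1.]
```

View pics/w31.png

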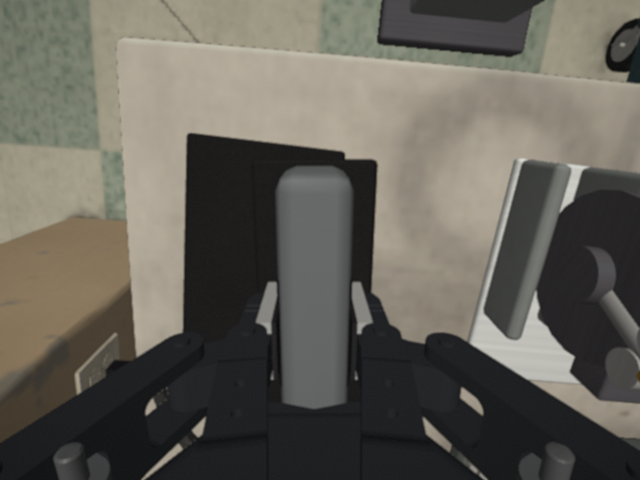

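View pics/s23.png

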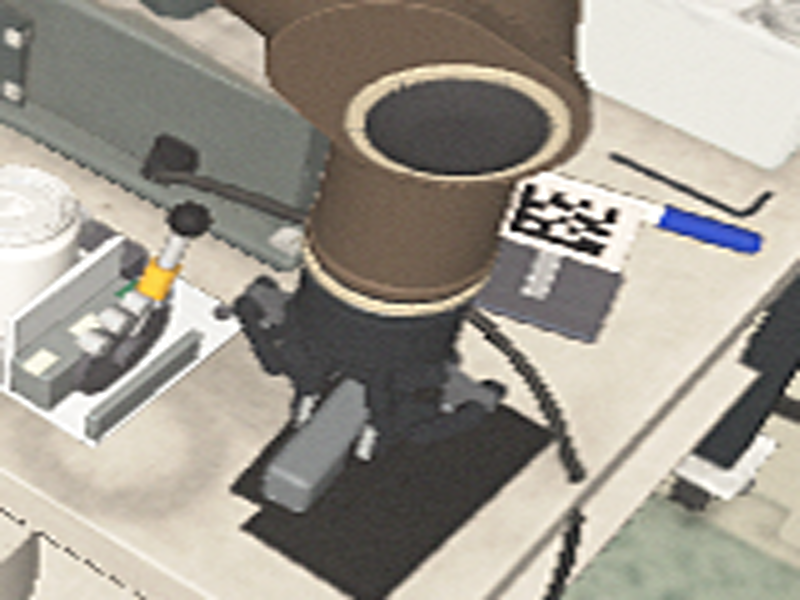

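```bash
python3 -m inch '[[[0,0,-1.5,0],[0,0,-1.5,0],[0,0,-1.5,0],[0,0,0,-4.6],[0,0,0,-4.6],[-1.7,0.3,0,0],[-1.7,0.3,0,0],[-1.6,0.4,0,0],[0,0,0,0],[0,0,0,0],[0,0,0,0]]]'
python3 - <<'E'
from h import *
s=state();print(s["joint_pos"].round(2))
im=snapshot("wrist");cv2.imwrite("pics/w32.png",im)
im=snapshot("scene");cv2.imwrite("pics/s24.png",cv2.resize(im[240:390,330:490],None,fx=5,fy=4,interpolation=2))
im=snapshot("top");cv2.imwrite("pics/t3.png",cv2.resize(im[150:345,360:500],None,fx=4,fy=3,interpolation=2))
E
```

```text
time: 49.92
position: [0.4887, -0.3613, 0.0518]
ee_rot: [0.618, 0.787, -0.0, -0.001]
wrist_force: [-0.5, 0.3, -2.3]
opening: 0.0251
t49.92 pos [ 0.4887 -0.3613  0.0518] op 0.0251 F [-0.5  0.3 -2.3]
toolx [-0.237  0.971  0.001] tooly [ 0.971  0.237 -0.001] toolz [-0.002  0.001 -1.   ]
[ 0.1   0.61  0.66  1.81 -0.47  0.89  2.78]
```

View pics/s24.png

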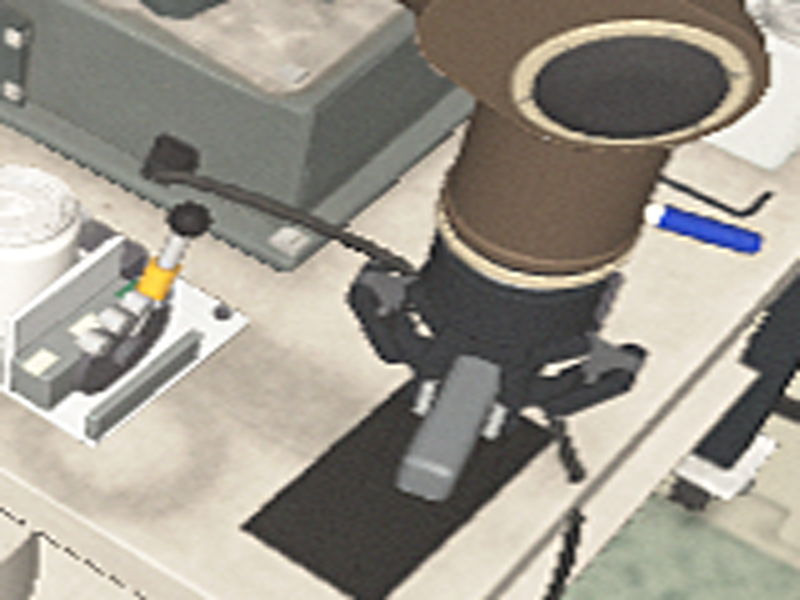

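View pics/w32.png

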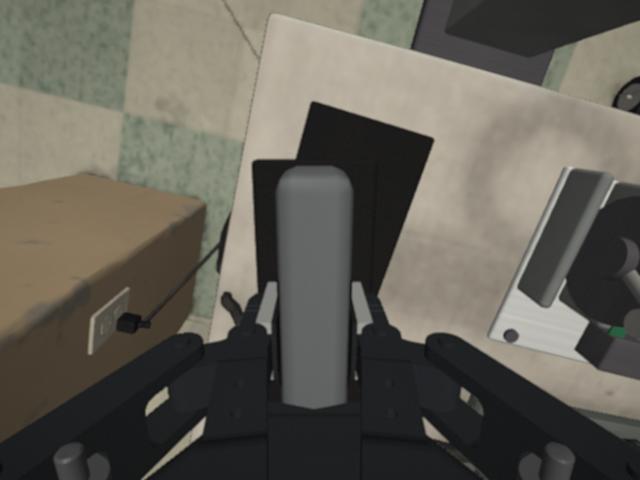

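View pics/t3.png

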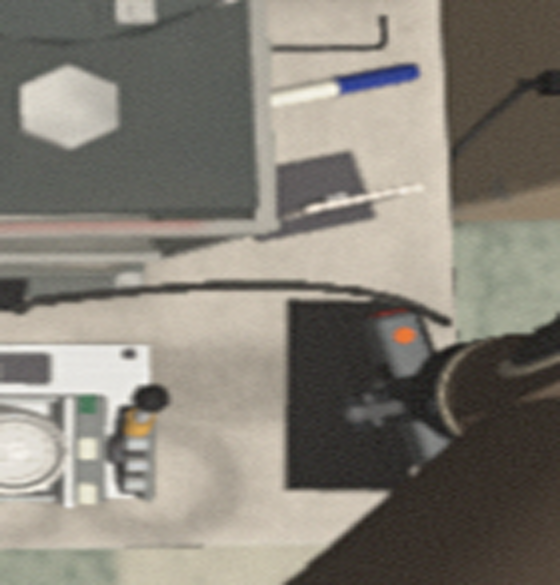

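The scanner is in front of the plate, lined up with the code in the top view. I check the dot's projection and hold for over 2 s.

```bash
python3 -m inch '[[[0,0,0,0],[0,0,0,0],[0,0,0,0],[0,0,0,0],[0,0,0,0],[0,0,0,0],[0,0,0,0],[0,0,0,0],[0,0,0,0],[0,0,0,0],[0,0,0,0],[0,0,0,0]]]';python3 - <<'E'
from h import *
s=state();Rm=R.from_quat(s["ee_rot"]).as_matrix()
im=snapshot("top");hsv=cv2.cvtColor(im,40);m=cv2.inRange(hsv,(8,180,150),(18,255,255));m[:,:430]=0;m[:220]=0
k=cv2.moments(m,True);print("dot",k['m10']/k['m00'],k['m01']/k['m00'],k['m00'])
o=s["position"]+Rm@np.array([0,0,-.026]);ax=Rm[:,1]
print("dot exp",proj("top",o+ax*.0435+[0,0,.042]))
w=o+ax*.061+[0,0,.024];c=np.array([.636,-.326,.1]);d=c-w
print("window",w.round(4),"ahead",(d@ax).round(4),"lateral",(d@Rm[:,0]).round(4),"z",d[2].round(4))
E
```

```text
time: 51.07
position: [0.4895, -0.3619, 0.0526]
ee_rot: [0.617, 0.787, 0.0, -0.0]
wrist_force: [-0.4, -0.2, -2.1]
opening: 0.0256
t51.07 pos [ 0.4895 -0.3619  0.0526] op 0.0256 F [-0.4 -0.2 -2.1]
toolx [-0.238  0.971  0.   ] tooly [0.971 0.238 0.   ] toolz [-0.  0. -1.]
dot 461.0 261.0 9.0
dot exp [[461.09106284 261.8149696 ]]
window [ 0.5487 -0.3475  0.1026] ahead 0.0899 lateral 0.0001 z -0.0026
```

```bash
python3 -m inch '[[[0,0,-0,0],[0,0,0,0],[0,0,0,0],[0,0,0,0],[0,0,0,0],[0,0,0,0],[0,0,0,0],[0,0,0,0],[0,0,0,0],[0,0,0,0],[0,0,0,0],[0,0,0,0]]]';python3 -m inch '[[[0,-1,0,0],[0,0,0,5.3],[0,0,0,5.3],[0,0,0,5.2],[0,0,0,0],[0,0,0,0],[0,0,0,0]]]';python3 - <<'E'
from h import *
s=state();Rm=R.from_quat(s["ee_rot"]).as_matrix()
t=np.array([.484,-.3443,s["position"][2]]);print((Rm.T@(t-s["position"])*100).round(2))
E
```

```text
time: 52.12
position: [0.4895, -0.362, 0.0526]
ee_rot: [0.617, 0.787, 0.0, -0.0]
wrist_force: [0.9, 0.3, -0.8]
opening: 0.0251
time: 52.7
position: [0.4794, -0.3644, 0.0526]
ee_rot: [0.719, 0.695, -0.0, -0.0]
wrist_force: [1.0, 0.0, -1.9]
opening: 0.025
t52.70 pos [ 0.4794 -0.3644  0.0526] op 0.0250 F [ 1.   0.  -1.9]
toolx [ 0.033  0.999 -0.   ] tooly [ 0.999 -0.033 -0.   ] toolz [-0. -0. -1.]
[ 2.03  0.39 -0.  ]
```

```bash
python3 -m inch '[[[1,0.2,0,0],[1,0.2,0,0],[0,0,2,0],[0,0,2,0],[0,0,1.5,0],[0,0,1,0],[0,0,0.6,0],[0,0,0,0],[0,0,0,0],[0,0,0.2,0],[0,0,0,0],[0,0,0,0]]]'
```

```text
time: 53.7
position: [0.4848, -0.3447, -0.0199]
ee_rot: [0.72, 0.694, 0.0, 0.0]
wrist_force: [-0.9, -0.0, -1.1]
opening: 0.0252
```

```bash
python3 -m inch '[[[0,0,0.15,0],[0,0,0,0],[0,0,0,0]]]'; python3 -m inch '[[[0,0,0.1,0],[0,0,0,0],[0,0,0,0]]]'
```

```text
time: 53.95
position: [0.4846, -0.3445, -0.0219]
ee_rot: [0.72, 0.694, 0.0, 0.0]
wrist_force: [0.6, -0.2, -1.2]
opening: 0.0253
time: 54.2
position: [0.4847, -0.3445, -0.0219]
ee_rot: [0.72, 0.694, 0.0, 0.0]
wrist_force: [-3.0, 2.4, 8.6]
opening: 0.0251
```

On the pad (8.6 N). Release and go up.

```bash
python3 -m inch '[[[0,0,0,0],[0,0,0,0],[0,0,0,0],[0,0,0,0],[0,0,0,0],[0,0,-2,0],[0,0,-3,0],[0,0,-3,0],[0,0,-3,0],[0,0,-3,0],[0,0,-3,0],[0,0,-3,0]]]' 1;python3 -m inch '[[[0,0,-2,0],[0,-2,-2,0],[0,-3,0,0],[0,-3,0,0],[0,0,0,0],[0,0,0,0],[0,0,0,0],[0,0,0,0]]]'
python3 - <<'E'
from h import *
s=state()
im=snapshot("wrist");cv2.imwrite("pics/w33.png",im)
im=snapshot("scene");cv2.imwrite("pics/s25.png",im)
im=snapshot("top");cv2.imwrite("pics/t4.png",im)
E
```

```text
time: 55.2
position: [0.4842, -0.3445, 0.1785]
ee_rot: [0.72, 0.694, -0.0, -0.0]
wrist_force: [0.9, 0.5, -0.7]
opening: 0.0857
time: 55.87
position: [0.4056, -0.3414, 0.217]
ee_rot: [0.719, 0.695, -0.0, 0.0]
wrist_force: [0.3, 0.1, 0.3]
opening: 0.0854
t55.87 pos [ 0.4056 -0.3414  0.217 ] op 0.0854 F [0.3 0.1 0.3]
toolx [ 0.035  0.999 -0.   ] tooly [ 0.999 -0.035  0.   ] toolz [ 0. -0. -1.]
```

View pics/w33.png

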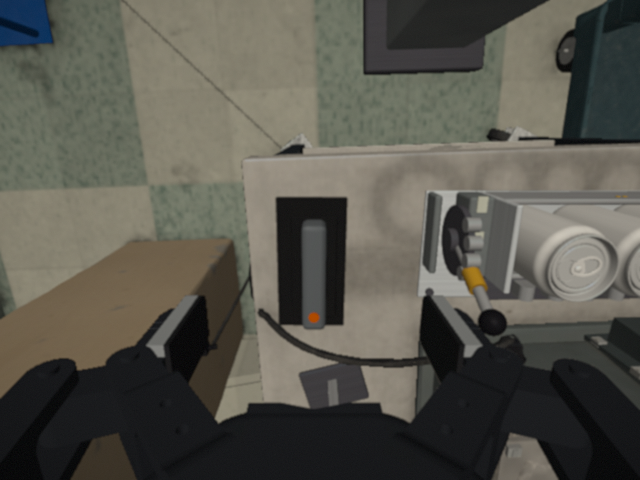

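View pics/s25.png

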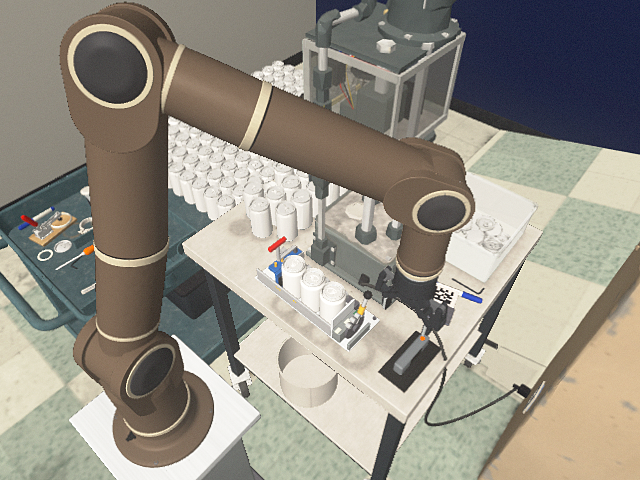

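View pics/t4.png

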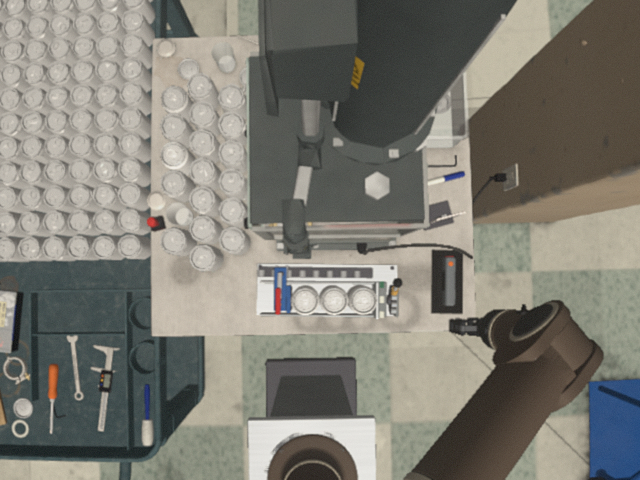

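The scanner lies centred on the pad, the lever is still at the green mark, the row and stop are unchanged, and the bystanders are where they were. Handing in.

```bash
python3 -c "
from rig import env
print(env.hand_in())"
```

```text
the job is handed in; nothing more can be done
None
```

The whole job was carried out and handed in at about 56 s. No verdict was reported, so what follows rests on my own last checks.

- **Cans and stop:** All three loose cans stand in one closed row from the end wall. I pushed the row until the force rose, then backed the stop off about 3 mm. It caught at about 0.165 m, the notch for three cans. Two views put the bar at 156 mm, the same as when it was down at the start.
- **Lever:** It rests at about 0.45 rad, at the green mark. After the fingers backed away, the knob in the top view lay within 1–2 pixels of where it should be.
- **Scanner:** I held it still for over 2 s in front of the code. I calculated it at 90 mm away, under 1 mm off sideways and 2.6 mm high. It is back on its pad, right way up and about at the centre in the last pictures.
- **Other things:** The stamp, marker and cap look unmoved in the last top picture; I did not measure them.

**What disagreed:**
- The finger ends sit about 37 to 50 mm short of the reported tool point, depending on the opening. My first grasp at the bar closed above it for that reason, and I allowed for the offset afterwards.
- The top camera read the fixed cans about 5 mm off, so I relied on the wrist camera.
- The scanner had been knocked a few centimetres aside during the run. I measured it again before picking it up.

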